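Restack a winch's two-stage planetary gear

ROBOT

A 6-joint arm with a two-finger parallel gripper is mounted at the origin on the work surface. World frame = base frame: x ahead of the robot, y to its left, z up, the work surface at z = 0. Lengths are in m, angles in rad, forces in N, time in s.
With the tool pointing down it reaches from about 0.15 to 0.775 m from the base axis. Payload 6.1 kg.
Tool frame: the origin (TCP) lies at the centre of the arm's flange, where the gripper is bolted on; the fingertips stand arm.tip_extent ahead of it and the grasp point (between the pads) lies 155 mm ahead of it (arm.tip_extent is the distance from the TCP to the fingertips, in m); z points along the fingers, y is the line along which they close (so a half turn about z gives the same grasp; the last joint's range is limited). The gripper opens to 85 mm and grips with 20 to 120 N. Pads are 22 mm wide; open, the fingers measure 114 mm over their backs; the gripper's body (76 mm by 85 mm) begins 54 mm behind the grasp point. The pads swing forward as they close: fully open they stand 13 mm farther back than shut.
Start: joints at [-1.187, 0.126, -0.04, 1.405, 0, 1.571], TCP at [0.197, -0.487, 0.405] pointing down, gripper open.
Joint ranges: [-2.72, 2.72], [-0.95, 1.95], [-1.27, 1.35], [-1.78, 2.02], [-1.46, 1.47], [-3.14, 3.14]. Speed limits (rad/s): [2.39, 2.39, 3.01, 3.14, 3.14, 3.14].

INTERFACE

Orientations are given as a unit quaternion [x, y, z, w].
In Python, from cell import read_state, cams, order, arm gives the robot as it stands.
- The arm moves only by the tool drive_tool, never from a script. Its argument "increments" is a list that holds one entry, the list of rows, each a list of 6 numbers: the shift along the tool's x, y, z in cm, then the turn, a rotation vector about the tool's x, y, z in degrees. In form: [[[dx, dy, dz, ax, ay, az], ...]]. A call has 1 to 12 rows; each row shifts and turns the commanded pose from where the row before left it, along the tool's axes as they then stand; what a row does not reach is not made up. A row lasts 1/10 s, in which the tool goes at most 50 mm and 8.59 degrees, less where a joint would pass 70% of its speed; a pose out of reach is approached as far as the arm can. A call with a gripper value outside its range is refused whole. "fingers" is the opening, from 0 (shut) to 1 (fully open), set as the call begins (left out, the last holds). The fingers move at their own pace and stop on an object; "newtons" is the grip in N (left out, the last holds). Time passes only in rows, so rows that do not move let the fingers close. It gives the time, the measured TCP pose, the force, the opening and the grip force at its end, in the units of the state.
- read_state(): the state, without advancing time (a new reading comes with each control period).
- cams.snapshot(name): name is "side" or "top" or "wrist"; returns (picture, depth): 420x560x3 uint8, blue, green, red; 420x560 float32, m along the optical axis (not along the pixel's ray), 0 where there is no reading.
- cams.camera_model(name): a dict with "mtx" (3x3 intrinsics, pixels), "cam_to_world" (4x4, takes a point from camera to world coordinates); the wrist camera has in their place "mount" (4x4, takes a point from camera to tool coordinates, whose origin is the TCP and whose axes are the flange's). Camera axes: x right, y down, z forward; pixel columns grow to the right and rows downward; lengths in m; the calibration is good to about 2 mm. The wrist camera is an equidistant fisheye: a pixel r from the principal point sees the ray r / f radians off the axis. A picture is of the moment at which its call begins: read the wrist's pose just before it. camera_model takes no time and is no camera call.
- order.finish_job(): hands the job in; it is judged then, once.
The state is a dict: "t": time; "q": joint angles; "qd": joint speeds; "joint_torque": joint torques, N m; "tcp_pos": TCP position; "tcp_rot": TCP orientation; "wrist_force": force on the tool from outside, world axes, zero at the start; "moment": the same for the moment, N m; "opening": finger opening in m; "finger_force": force on a finger pad.
Only numpy, scipy, OpenCV 4.12 (cv2) and the standard library are available. Lean on these libraries where they do the work, as an engineer would, in place of code of your own. Each camera call takes 0.05 s, during which the arm holds its last target. There are 200 camera calls.

TASK

Rebuild the winch gear on the black gear-end bracket, from the bottom up: draw the bright sun gear straight up out of the rusty worn carrier, never sideways, and set it, spline up, fully home between the bracket's three planet gears; then lay the bronze thrust ring over its spline, flat on those planets. Next seat the new carrier, planets up, over the spline on the thrust ring, and last stand the black drive pinion, shaft up, fully home between the new carrier's planets. Leave the worn carrier, the ring gear and the grease tub standing where they are, and finish with every part released.

Things in the scene. Friction and masses are not known exactly. Their poses are not given: they have to be found in the camera images.
- bracket: Where the stack is built: the winch's gear-end bracket, a fixed black round casting lying flat, 120 mm across, 20 mm high, with two small feet (124 mm over both). In its middle, on a 6 mm aluminium seat, is the steel output carrier: a plate 64 mm across with three steel planet gears on it. Origin: its centre at bench height; z up.
- seat (a point): Centre of the bracket's gap for the sun gear: the plate's closed floor, 36 mm above the bench, between the three planets (20 mm across, 21.5 over teeth, 16 mm tall, tops 52 mm above the bench, gap 11 mm in radius). Finished stack, mm above the bench: sun gear 36 to 69, thrust ring 52 to 58, new carrier 58 to 86 (plate top 70), pinion 70 to 126.
- sun_c (a point): Sun gear, bright metal, 33 mm tall, 70 g: gear 18 mm across, 16 tall, foot bevelled to 15.4; above it a spline 10 mm across, 17 tall, top bevelled to 6. Starts upright between the worn carrier's planets, 2 mm play all round, only the spline standing out above them: grip it there. Point: its centre, half-way up (28.5 mm above the bench at the start); z towards the spline end.
- thrust_c (a point): Bronze thrust ring lying flat on the bench: 56 mm outside, hole 15 mm, 6 mm thick, 90 g. The hole passes over the sun gear's 10 mm spline but not over its 18 mm gear, so the ring goes on after it. Grip it across its outside. Point: its centre, half-way up (3 mm above its underside); z up.
- newc_c (a point): New planet carrier, bright steel with brass pins, on the bench planets up, 28 mm tall, 270 to 440 g: plate 64 mm across, 12 mm thick, with a 14 mm hole, and three planets like the bracket's (16 mm tall, within the plate's outline, gap 11 mm in radius). Grip it across its outside. Point: its centre, half-way up (14 mm above its underside); z towards the planets.
- pinion_c (a point): Drive pinion, black with a yellow dot on top, standing on the bench, 56 mm tall, 90 g: gear 18 mm across and 16 tall, foot bevelled to 16; above it a shaft 12 mm across, 40 tall. It ends up standing on the new carrier's plate, its gear level with the planets: grip the shaft, fingertips above the gear. Point: its centre, half-way up (28 mm above its foot); z towards the shaft end.
- worn: Worn carrier, rusty brown, teeth broken off one planet, loose on the bench; otherwise shaped like the new one (64 mm across, plate 12 mm, planets' tops 28 mm above the bench). The sun gear stands in it at the start. Not used again; leave it where it is. Origin: centre of its underside; z up.
- ring: Ring gear, a loose grey steel tube with inside teeth standing on end, 84 mm across, 50 mm high, 0.8 kg; it goes on later, leave it where it is. Origin: centre of its underside; z up.
- tub: Grease tub, loose, red with a white lid, 71 mm across, 58 mm high; leave it where it is. Origin: centre of its underside; z up.
Not all that is in view belongs to the job. Leave any pink or purple look-alike of the part that bears newc_c alone.

How it is judged:
By the outcome, as a careful person would: the job done as asked, in the order asked, and still so for the second after the job is handed in, with the robot touching nothing.
It also fails if it takes over 115 s, if anything falls off the work surface, if the arm or the gripper's body presses on something with over 40 N, if the wrist force passes 120 N, or if a joint passes its speed limit or range.

## Working session

There is one attempt and no reset: what is moved stays moved. The work goes in short steps, Python scripts to look and compute and a tool call to move; the robot and the scene stay as the last step left them, time stands still between calls to the robot, and variables do not carry over. Pictures are saved under pics/ and viewed, at most 14 in all, crops included, and the job is handed in when it is done.

Besides the shell and the picture viewer there is one more tool, called after "Emit:" in YAML: its name, and indented under it one key for each argument. drive_tool: Moves the arm, as the interface text tells. Its arguments: {"type":"object","properties":{"increments":{"type":"array"},"fingers":{"type":"number"},"newtons":{"type":"number"}},"required":["increments"]}

```bash
ls; mkdir -p pics; python3 - <<'E'
from cell import read_state,cams,order,arm
import cv2,numpy as np
s=read_state();print(s);print(arm.tip_extent)
for n in("top","side","wrist"):
    m=cams.camera_model(n);print(n,{k:np.round(v,4).tolist() if not isinstance(v,str) else v for k,v in m.items()})
for n in("top","side"):
    p,d=cams.snapshot(n);cv2.imwrite(f"pics/{n}0.png",p);np.save(f"pics/{n}0.npy",d)
E
```

```text
pics
{'t': 0.0, 'q': array([-1.18700797e+00,  1.26398518e-01, -4.06458802e-02,  1.40540101e+00,
        3.21122710e-05,  1.57081127e+00]), 'qd': array([-0.00142248, -0.00016655,  0.00014109,  0.00046753, -0.00018314,
       -0.00082252]), 'joint_torque': array([ 1.77130623e-03, -4.35920727e+01,  3.52920735e+01,  1.73828937e-02,
        6.62181196e-05,  9.03793648e-06]), 'tcp_pos': array([ 0.19653093, -0.48667856,  0.40390119]), 'tcp_rot': array([ 9.81645835e-01,  1.90711234e-01, -1.41500307e-04, -8.12469054e-04]), 'wrist_force': array([-0.48696249,  0.21698692,  0.33310328]), 'moment': array([ 0.00760147, -0.00957198,  0.00944747]), 'finger_force': 0.0, 'opening': 0.08542844788667742}
0.1734
top {'mtx': [[444.4604, 0.0, 280.7983], [0.0, 444.4604, 204.0884], [0.0, 0.0, 1.0]], 'cam_to_world': [[-0.0018, -0.9783, 0.2071, 0.3199], [-1.0, 0.0026, 0.0037, 0.0068], [-0.0042, -0.2071, -0.9783, 0.9496], [0.0, 0.0, 0.0, 1.0]]}
side {'mtx': [[443.097, 0.0, 276.6436], [0.0, 443.097, 208.6559], [0.0, 0.0, 1.0]], 'cam_to_world': [[-0.799, -0.3208, 0.5086, 0.1323], [-0.6014, 0.4218, -0.6786, 0.4707], [0.0032, -0.848, -0.5299, 0.4329], [0.0, 0.0, 0.0, 1.0]]}
wrist {'mtx': [[325.1923, 0.0, 281.6117], [0.0, 325.1923, 215.6629], [0.0, 0.0, 1.0]], 'mount': [[-0.0012, -0.955, -0.2966, 0.0748], [1.0, -0.0016, 0.001, -0.0006], [-0.0014, -0.2966, 0.955, 0.0314], [0.0, 0.0, 0.0, 1.0]]}
```

View pics/top0.png

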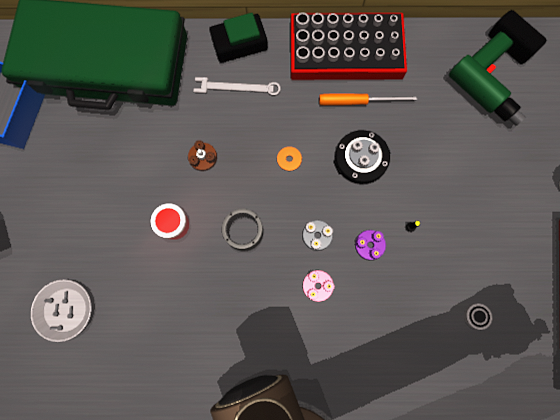

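View pics/side0.png

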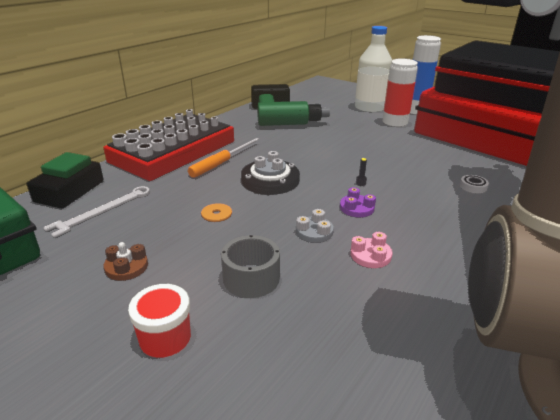

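```bash
cat > h.py <<'E'
from cell import read_state,cams,order,arm
import cv2,numpy as np
from scipy.spatial.transform import Rotation as R
def T(s):
    M=np.eye(4);M[:3,:3]=R.from_quat(s["tcp_rot"]).as_matrix();M[:3,3]=s["tcp_pos"];return M
def shot(n):
    s=read_state();m=cams.camera_model(n);p,d=cams.snapshot(n)
    M=m["cam_to_world"] if n!="wrist" else T(s)@np.array(m["mount"])
    return p,d,np.array(m["mtx"]),np.array(M)
def dirs(n,K,uv):
    uv=np.atleast_2d(np.asarray(uv,float));x=(uv-K[:2,2])/K[0,0]
    if n=="wrist":
        r=np.linalg.norm(x,axis=1);k=np.where(r>1e-9,np.sin(r)/np.maximum(r,1e-9),1)
        return np.c_[x*k[:,None],np.cos(r)]
    return np.c_[x,np.ones(len(x))]
def ray(n,K,M,uv,z):
    d=dirs(n,K,uv)@M[:3,:3].T;o=M[:3,3]
    return o+d*((z-o[2])/d[:,2])[:,None]
def pix(n,K,M,P):
    p=(np.atleast_2d(P)-M[:3,3])@M[:3,:3]
    if n=="wrist":
        r=np.linalg.norm(p[:,:2],axis=1);th=np.arctan2(r,p[:,2]);return K[:2,2]+K[0,0]*p[:,:2]*(th/r)[:,None]
    return K[:2,2]+K[0,0]*p[:,:2]/p[:,2:]
def rel(target,yaw=None):
    """increments tool axes for tool-down pose: total shift in cm to TCP target, from measured pose"""
    s=read_state();return np.round(R.from_quat(s["tcp_rot"]).inv().apply(np.array(target)-s["tcp_pos"])*100,2)
def circ(P):
    A=np.c_[2*P[:,:2],np.ones(len(P))];b=(P[:,:2]**2).sum(1)
    c=np.linalg.lstsq(A,b,rcond=None)[0];return c[:2],np.sqrt(c[2]+c[:2]@c[:2])
E
python3 - <<'E'
from h import *
print([a for a in dir(arm) if a[0]!='_'])
m=cams.camera_model("top");K,M=np.array(m["mtx"]),np.array(m["cam_to_world"])
for n,uv,z in[("worn/sun",(201,154),.045),("thrust",(289,158),.006),("brk",(362,155),.04),("newc",(318,236),.02),("pin top",(418,223),.056),("pin foot",(411,227),0),("ring",(242,229),.05),("tub",(168,221),.058),("pink",(318,286),.02),("purple",(370,245),.02)]:
    print(n,ray("top",K,M,uv,z)[0].round(3))
E
```

```text
['IKError', 'tip_extent']
worn/sun [0.621 0.18  0.045]
thrust [ 0.624 -0.008  0.006]
brk [ 0.619 -0.164  0.04 ]
newc [ 0.448 -0.068  0.02 ]
pin top [ 0.469 -0.269  0.056]
pin foot [ 0.47 -0.27  0.  ]
ring [0.458 0.09  0.05 ]
tub [0.474 0.24  0.058]
pink [ 0.344 -0.066  0.02 ]
purple [ 0.429 -0.176  0.02 ]
```

Emit:
drive_tool:
  increments:
    - [[0,0,0,0,0,7.33],[0,0,0,0,0,7.33],[0,0,0,0,0,7.33]]
  fingers: 1

```text
t: 0.4
tcp_pos: [0.1965, -0.4867, 0.4042]
tcp_rot: [1.0, -0.003, -0.0, -0.0]
wrist_force: [0.1, 0.5, 0.2]
opening: 0.0853
finger_force: 0.0
```

Emit:
drive_tool:
  increments:
    - [[3.5,-2.7,0.7,0,0,0],[3.5,-2.7,0.7,0,0,0],[3.5,-2.7,0.7,0,0,0],[3.5,-2.7,0.7,0,0,0],[3.5,-2.7,0.7,0,0,0],[3.5,-2.7,0.7,0,0,0],[3.5,-2.7,0.7,0,0,0],[3.5,-2.7,0.7,0,0,0],[3.5,-2.7,0.7,0,0,0],[3.5,-2.7,0.7,0,0,0],[3.5,-2.7,0.7,0,0,0],[3.5,-2.7,0.7,0,0,0]]

```text
t: 1.6
tcp_pos: [0.6178, -0.1613, 0.3199]
tcp_rot: [1.0, 0.0, -0.0, -0.0]
wrist_force: [0.5, -0.2, -0.3]
opening: 0.0857
finger_force: 0.0
```

Emit:
drive_tool:
  increments:
    - [[0,0,0,0,0,0],[0,0,0,0,0,0],[0,0,0,0,0,0]]

```text
t: 1.9
tcp_pos: [0.616, -0.1633, 0.3206]
tcp_rot: [1.0, -0.0, -0.0, 0.0]
wrist_force: [-0.6, -0.0, -0.9]
opening: 0.0852
finger_force: 0.0
```

```bash
python3 - <<'E'
from h import *
s=read_state();print(s["t"],s["tcp_pos"],R.from_quat(s["tcp_rot"]).as_matrix().round(3).tolist(),s["wrist_force"])
p,d,K,M=shot("wrist");cv2.imwrite("pics/w1.png",p);np.savez("pics/w1.npz",d=d,K=K,M=M)
E
```

```text
1.9 [ 0.61596574 -0.1632704   0.32059137] [[1.0, -0.001, -0.001], [-0.001, -1.0, -0.0], [-0.001, 0.0, -1.0]] [-0.57429143 -0.02296655 -0.85017997]
```

View pics/w1.png

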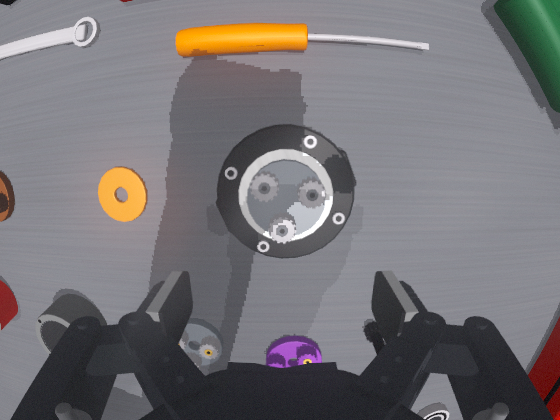

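```bash
cat >> h.py <<'E'
def cloud(n,d,K,M):
    v,u=np.mgrid[0:d.shape[0],0:d.shape[1]];c=dirs(n,K,np.c_[u.ravel(),v.ravel()])
    P=c/c[:,2:]*d.ravel()[:,None];return (P@M[:3,:3].T+M[:3,3]).reshape(*d.shape,3)
def planets(n,d,K,M,c,ztop,rad=.035,tol=.006):
    """planet top blobs: centres (rays onto z=ztop) and their circumcentre"""
    W=cloud(n,d,K,M);m=((abs(W[...,2]-ztop)<tol)&(np.hypot(W[...,0]-c[0],W[...,1]-c[1])<rad)&(d>0)).astype(np.uint8)
    out=[]
    for k in cv2.findContours(m,cv2.RETR_EXTERNAL,cv2.CHAIN_APPROX_NONE)[0]:
        if len(k)<15:continue
        P=ray(n,K,M,k[:,0],ztop);cc,r=circ(P);(e,er)=cv2.minEnclosingCircle((P[:,:2]*1000).astype(np.float32))
        out.append((cc,r,np.array(e)/1000,er,np.median(W[m>0][:,2])))
    return out
E
python3 - <<'E'
from h import *
f=np.load("pics/w1.npz");d,K,M=f["d"],f["K"],f["M"]
W=cloud("wrist",d,K,M);print("bench z",np.median(W[60:120,340:400,2]),"thrust",W[194,138],"plate",W[210,290])
o=planets("wrist",d,K,M,(.62,-.164),.052)
for a in o:print(a)
if len(o)==3:print("seat",circ(np.array([a[0] for a in o])),circ(np.array([a[2] for a in o])))
p=cv2.imread("pics/w1.png");hsv=cv2.cvtColor(p,cv2.COLOR_BGR2HSV)
# bracket black outer at z .02
m=((p.max(2)<70)&(W[...,2]>.012)&(W[...,2]<.03)&(np.hypot(W[...,0]-.62,W[...,1]+.164)<.075)).astype(np.uint8)
k=max(cv2.findContours(m,cv2.RETR_EXTERNAL,cv2.CHAIN_APPROX_NONE)[0],key=cv2.contourArea);h=cv2.convexHull(k)[:,0]
print("brk",circ(ray("wrist",K,M,h,.02)))
m=cv2.inRange(hsv,(8,150,120),(25,255,255));m[:, 180:]=0;m[:150]=0
k=max(cv2.findContours(m,cv2.RETR_EXTERNAL,cv2.CHAIN_APPROX_NONE)[0],key=cv2.contourArea)
print("thrust",circ(ray("wrist",K,M,k[:,0],.005)))
E
```

```text
bench z -0.0004329133542084196 thrust [ 0.62432468 -0.0257033   0.00505794] plate [ 0.61647496 -0.17017724  0.03532766]
(array([ 0.60607964, -0.16336972]), np.float64(0.010518122453252846), array([ 0.60609796, -0.16346339]), 11.539620399475098, np.float64(0.05135486491469195))
(array([ 0.63398252, -0.18550978]), np.float64(0.010252229376991401), array([ 0.63417163, -0.18586108]), 11.35228157043457, np.float64(0.05135486491469195))
(array([ 0.63943874, -0.15013081]), np.float64(0.01036224057057657), array([ 0.63946881, -0.1501118 ]), 11.237961769104004, np.float64(0.05135486491469195))
seat (array([ 0.6265293 , -0.16625011]), np.float64(0.020651521504249648)) (array([ 0.62666177, -0.16648121]), np.float64(0.02078407090185835))
brk (array([ 0.62640042, -0.16587961]), np.float64(0.05846050456819405))
thrust (array([ 0.6245488 , -0.00700663]), np.float64(0.02714147162343805))
```

Emit:
drive_tool:
  increments:
    - [[0,-3.8,0,0,0,0],[0,-3.8,0,0,0,0],[0,-3.8,0,0,0,0],[0,-3.8,0,0,0,0],[0,-3.8,0,0,0,0],[0,-3.8,0,0,0,0],[0,-3.8,0,0,0,0],[0,-3.8,0,0,0,0],[0,-4.2,0,0,0,0],[0,0,0,0,0,0],[0,0,0,0,0,0],[0,0,0,0,0,0]]

```text
t: 3.15
tcp_pos: [0.6146, 0.0923, 0.3249]
tcp_rot: [0.997, 0.069, -0.003, -0.031]
wrist_force: [0.3, -1.0, -0.8]
opening: 0.0858
finger_force: 0.0
```

```bash
python3 - <<'E'
from h import *
s=read_state();print(s["t"],s["tcp_pos"])
p,d,K,M=shot("wrist");cv2.imwrite("pics/w2.png",p);np.savez("pics/w2.npz",d=d,K=K,M=M)
W=cloud("wrist",d,K,M)
near=(np.hypot(W[...,0]-.621,W[...,1]-.18)<.035)&(d>0)
m=(near&(W[...,2]>.039)&(W[...,2]<.05)).astype(np.uint8)
v,u=np.nonzero(m);print(len(u),u.mean(),v.mean(),W[m>0][:,2].max())
for k in cv2.findContours(m,cv2.RETR_EXTERNAL,cv2.CHAIN_APPROX_NONE)[0]:
    if len(k)>5:print("spline",circ(ray("wrist",K,M,k[:,0],.043)),ray("wrist",K,M,[(u.mean(),v.mean())],.044))
o=planets("wrist",d,K,M,(.621,.18),.028,tol=.004)
for a in o:print(a[0],a[1])
c=cv2.resize(p[100:300,180:400],None,fx=3,fy=3);cv2.imwrite("pics/w2c.png",c)
E
```

```text
3.15 [0.61458502 0.09227817 0.32490739]
128 191.6484375 178.6171875 0.04602475085547708
spline (array([0.62883377, 0.186273  ]), np.float64(0.00510562031875213)) [[0.62906362 0.18596268 0.044     ]]
[0.61440962 0.20117988] 0.010120115125025645
[0.63522768 0.17645936] 0.01791200683629493
```

View pics/w2c.png

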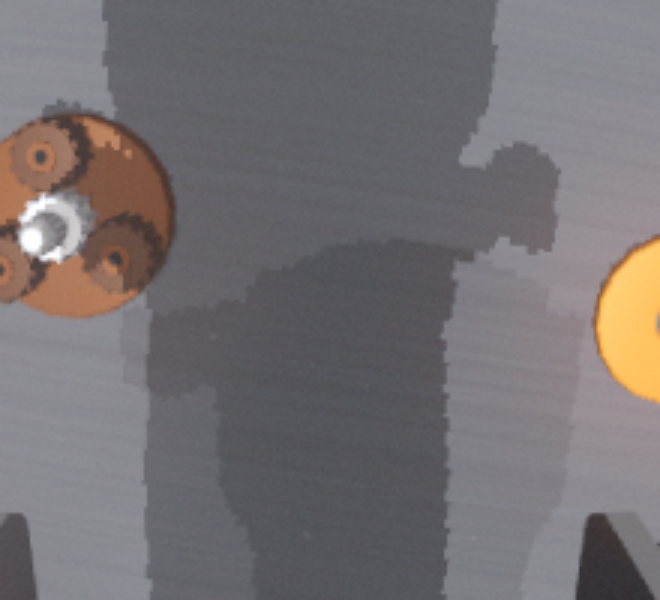

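```bash
python3 - <<'E'
from h import *
s=read_state();print(s["q"].round(3),s["qd"].round(3),R.from_quat(s["tcp_rot"]).as_matrix().round(3))
E
```

```text
[0.137 0.319 0.028 1.281 0.062 3.141] [-0.002 -0.     0.    -0.001  0.002 -0.   ] [[ 0.991  0.137 -0.01 ]
 [ 0.137 -0.989  0.061]
 [-0.001 -0.062 -0.998]]
```

Emit:
drive_tool:
  increments:
    - [[0,0,0,0,0,0],[0,0,0,0,0,0]]

```text
t: 3.4
tcp_pos: [0.6146, 0.0923, 0.3249]
tcp_rot: [0.997, 0.069, -0.003, -0.031]
wrist_force: [-0.4, 0.0, 0.6]
opening: 0.0855
finger_force: 0.0
```

```bash
python3 - <<'E'
from h import *
s=read_state();print(s["q"].round(3),s["qd"].round(3),R.from_quat(s["tcp_rot"]).as_matrix().round(3),s["tcp_pos"])
E
```

```text
[0.137 0.319 0.028 1.281 0.062 3.141] [ 0.003 -0.     0.002 -0.002  0.001  0.001] [[ 0.991  0.137 -0.009]
 [ 0.137 -0.989  0.061]
 [-0.001 -0.062 -0.998]] [0.61457243 0.09231197 0.32491278]
```

```bash
cat >> h.py <<'E'
def plan(target,psi=90.):
    "rotvec deg (tool) to tool-down yaw psi, then shift cm in target tool axes"
    s=read_state();c,n=np.cos(np.radians(psi)),np.sin(np.radians(psi))
    Rt=np.array([[c,n,0],[n,-c,0],[0,0,-1]]);Rc=R.from_quat(s["tcp_rot"]).as_matrix()
    rv=np.degrees(R.from_matrix(Rc.T@Rt).as_rotvec());sh=Rt.T@(np.array(target)-s["tcp_pos"])*100
    print("t",round(s["t"],2),"tcp",s["tcp_pos"].round(4),"rot",rv.round(2),"shift",sh.round(2))
E
python3 -c "
from h import *
plan((.629,.176,.3206))"
```

```text
t 3.4 tcp [0.6146 0.0923 0.3249] rot [ -2.96  -2.5  -82.07] shift [8.37 1.44 0.43]
```

Emit:
drive_tool:
  increments:
    - [[0,0,0,-0.27,-0.23,-7.46],[0,0,0,-0.27,-0.23,-7.46],[0,0,0,-0.27,-0.23,-7.46],[0,0,0,-0.27,-0.23,-7.46],[0,0,0,-0.27,-0.23,-7.46],[0,0,0,-0.27,-0.23,-7.46],[0,0,0,-0.27,-0.23,-7.46],[0,0,0,-0.27,-0.23,-7.46],[0,0,0,-0.27,-0.23,-7.46],[0,0,0,-0.27,-0.23,-7.46],[0,0,0,-0.27,-0.23,-7.46],[0,0,0,0,0,0]]

```text
t: 4.6
tcp_pos: [0.6145, 0.0926, 0.325]
tcp_rot: [0.707, 0.707, -0.0, 0.0]
wrist_force: [-0.4, 0.3, -1.0]
opening: 0.0853
finger_force: 0.0
```

```bash
python3 -c "
from h import *
plan((.629,.176,.3206))"
```

```text
t 4.6 tcp [0.6145 0.0926 0.325 ] rot [-0.    0.02  0.04] shift [8.34 1.45 0.44]
```

Emit:
drive_tool:
  increments:
    - [[2.78,0.48,0.15,0,0,0],[2.78,0.48,0.15,0,0,0],[2.78,0.48,0.15,0,0,0],[0,0,0,0,0,0],[0,0,0,0,0,0],[0,0,0,0,0,0]]

```text
t: 5.2
tcp_pos: [0.6288, 0.1756, 0.3204]
tcp_rot: [0.708, 0.707, -0.0, 0.0]
wrist_force: [0.4, 0.0, 0.3]
opening: 0.0853
finger_force: 0.0
```

```bash
python3 - <<'E'
from h import *
p,d,K,M=shot("wrist");cv2.imwrite("pics/w3.png",p);np.savez("pics/w3.npz",d=d,K=K,M=M)
W=cloud("wrist",d,K,M)
near=(np.hypot(W[...,0]-.628,W[...,1]-.185)<.035)&(d>0)
m=(near&(W[...,2]>.040)&(W[...,2]<.05)).astype(np.uint8)
for k in cv2.findContours(m,cv2.RETR_EXTERNAL,cv2.CHAIN_APPROX_NONE)[0]:
    if len(k)>5:print("spline",circ(ray("wrist",K,M,k[:,0],.0445)),W[m>0].mean(0))
o=planets("wrist",d,K,M,(.628,.185),.028,tol=.004)
for a in o:print(a[0],a[1],a[2],a[3])
print(circ(np.array([a[2] for a in o])))
m=cv2.inRange(cv2.cvtColor(p,cv2.COLOR_BGR2HSV),(0,90,20),(15,255,200))*(near)
k=cv2.convexHull(max(cv2.findContours(m.astype(np.uint8),cv2.RETR_EXTERNAL,cv2.CHAIN_APPROX_NONE)[0],key=cv2.contourArea))[:,0]
print("worn plate",circ(ray("wrist",K,M,k,.012)))
cv2.imwrite("pics/w3c.png",cv2.resize(p[80:300,180:400],None,fx=2.6,fy=2.6))
E
```

```text
spline (array([0.62788051, 0.18805941]), np.float64(0.005000486877569602)) [0.62789726 0.18775278 0.04320307]
[0.6286992  0.18716385] 0.01972699834664479 [0.62856586 0.18698441] 31.28830909729004
(array([0.19874762, 0.05912301]), np.float64(0.448433105424233))
worn plate (array([0.62830693, 0.18781403]), np.float64(0.031179724424072942))
```

View pics/w3c.png

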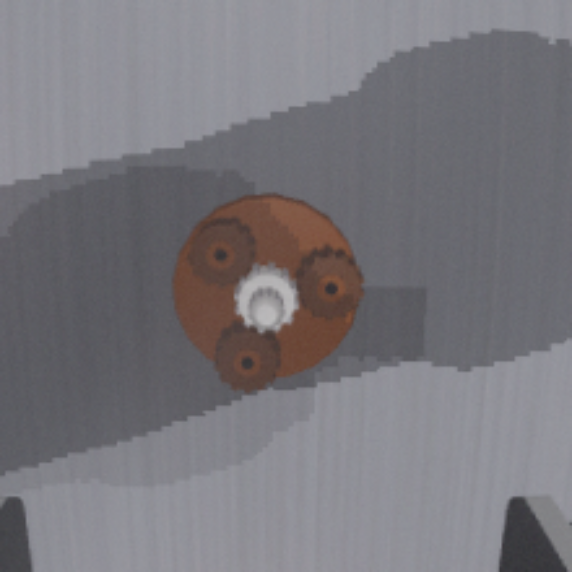

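```bash
python3 - <<'E'
from h import *
f=np.load("pics/w3.npz");d,K,M=f["d"],f["K"],f["M"]
print(M.round(4),K)
print(pix("wrist",K,M,[[.6279,.1878,.0445],[.6288,.1878,.0445]]))
W=cloud("wrist",d,K,M)
p=cv2.imread("pics/w3.png");print(d[290:330:8,180:200:4],W[300,185],W[300,378])
plan((.6279,.1878,.26))
E
```

```text
[[ 1.000e+00 -2.200e-03 -1.100e-03  6.279e-01]
 [-2.400e-03 -9.545e-01 -2.981e-01  2.514e-01]
 [-4.000e-04  2.981e-01 -9.545e-01  2.890e-01]
 [ 0.000e+00  0.000e+00  0.000e+00  1.000e+00]] [[325.1922621    0.         281.61165021]
 [  0.         325.1922621  215.66287267]
 [  0.           0.           1.        ]]
[[281.8868527  199.94825837]
 [283.04567982 199.94577732]]
[[0.12859945 0.13567314 0.14114103 0.32755125 0.32765222]
 [0.12865424 0.13458057 0.13989614 0.1473783  0.32958716]
 [0.12886386 0.13523567 0.14056444 0.14648207 0.33380103]
 [0.1294875  0.13387708 0.13922086 0.3376886  0.33628115]
 [0.12659317 0.1344391  0.3396103  0.34027418 0.3397671 ]] [0.58509632 0.17545713 0.17039407] [0.67052841 0.17469474 0.1694801 ]
t 5.25 tcp [0.6288 0.1754 0.3205] rot [-0.01  0.03 -0.08] shift [ 1.24 -0.09  6.05]
```

```bash
python3 - <<'E'
from h import *
f=np.load("pics/w3.npz");d,K,M=f["d"],f["K"],f["M"]
W=cloud("wrist",d,K,M);X=W.reshape(-1,3);X=X[(d.ravel()>0)&(X[:,2]<.3)&(X[:,2]>.13)]
for lo in np.arange(.145,.19,.005):
    S=X[(X[:,2]>lo)&(X[:,2]<lo+.005)&(abs(X[:,1]-.175)<.02)]
    L=S[S[:,0]<.6279];Q=S[S[:,0]>.6279]
    if len(L)>5 and len(Q)>5:print(round(lo,3),len(L),len(Q),np.percentile(L[:,0],97),np.percentile(Q[:,0],3),np.percentile(S[:,1],[2,98]))
    else:print(round(lo,3),len(L),len(Q))
E
```

```text
0.145 0 0
0.15 0 0
0.155 7 9 0.5850233057587904 0.6703796973221671 [0.16736513 0.18335671]
0.16 149 152 0.5853064261773094 0.6700141700821935 [0.16558595 0.18662274]
0.165 246 242 0.5854150092970539 0.6700814590086348 [0.1652766  0.18698612]
0.17 296 295 0.5853679220859538 0.6700658946255424 [0.16543233 0.18702743]
0.175 323 316 0.5853876134254453 0.6701034651702081 [0.16536494 0.18709747]
0.18 358 361 0.5853774044976112 0.669973667838324 [0.16561978 0.18713584]
0.185 374 374 0.5853844512549978 0.6700525277988896 [0.16574693 0.18715736]
0.19 306 311 0.5854486978152026 0.6700411951520918 [0.17188358 0.18720265]
```

Emit:
drive_tool:
  increments:
    - [[0.58,0.01,0,0,0,0],[0.58,0.01,0,0,0,0],[0,0,3,0,0,0],[0,0,3,0,0,0],[0,0,2,0,0,0],[0,0,1.2,0,0,0],[0,0,0,0,0,0],[0,0,0,0,0,0],[0,0,0,0,0,0]]
  fingers: 0.35
  newtons: 30

```text
t: 6.15
tcp_pos: [0.6296, 0.188, 0.23]
tcp_rot: [0.707, 0.707, 0.001, 0.001]
wrist_force: [-0.4, -0.6, -0.1]
opening: 0.0298
finger_force: 0.0
```

```bash
python3 - <<'E'
from h import *
p,d,K,M=shot("wrist");cv2.imwrite("pics/w4.png",p);np.savez("pics/w4.npz",d=d,K=K,M=M)
s=read_state();print(s["opening"],s["wrist_force"]);plan((.629,.187,.204))
c=s["tcp_pos"]
W=cloud("wrist",d,K,M);X=W.reshape(-1,3);X=X[(d.ravel()>0)]
X=X[(abs(X[:,1]-c[1])<.02)&(abs(X[:,0]-c[0])<.03)]
for lo in np.arange(.03,.09,.005):
    S=X[(X[:,2]>lo)&(X[:,2]<lo+.005)];L=S[S[:,0]<c[0]-.009];Q=S[S[:,0]>c[0]+.009];C=S[abs(S[:,0]-c[0])<.0085]
    f=lambda a,q:np.percentile(a,q).round(4) if len(a)>5 else None
    print(round(lo,3),len(L),len(Q),f(L[:,0],97),f(Q[:,0],3),"mid",len(C),f(C[:,0],50),f(C[:,0],3),f(C[:,0],97))
cv2.imwrite("pics/w4c.png",cv2.resize(p[120:420,130:430],None,fx=1.9,fy=1.9))
E
```

```text
0.030026054042419804 [-0.36931761 -1.15785684 -0.2189803 ]
t 6.2 tcp [0.6296 0.188  0.23  ] rot [ 0.13 -0.02  0.04] shift [-0.1  -0.06  2.6 ]
0.03 1 1 None None mid 65 0.6276 0.6226 0.6326
0.035 0 0 None None mid 82 0.6281 0.6227 0.633
0.04 0 0 None None mid 280 0.6281 0.6233 0.6329
0.045 0 0 None None mid 28 0.6284 0.6258 0.6309
0.05 0 0 None None mid 0 None None None
0.055 25 27 0.6142 0.6436 mid 0 None None None
0.06 111 108 0.6142 0.6437 mid 0 None None None
0.065 173 172 0.6142 0.6436 mid 0 None None None
0.07 203 196 0.6142 0.6437 mid 0 None None None
0.075 212 208 0.6141 0.6437 mid 0 None None None
0.08 250 247 0.6141 0.6437 mid 0 None None None
0.085 219 219 0.6141 0.6437 mid 0 None None None
```

View pics/w4c.png

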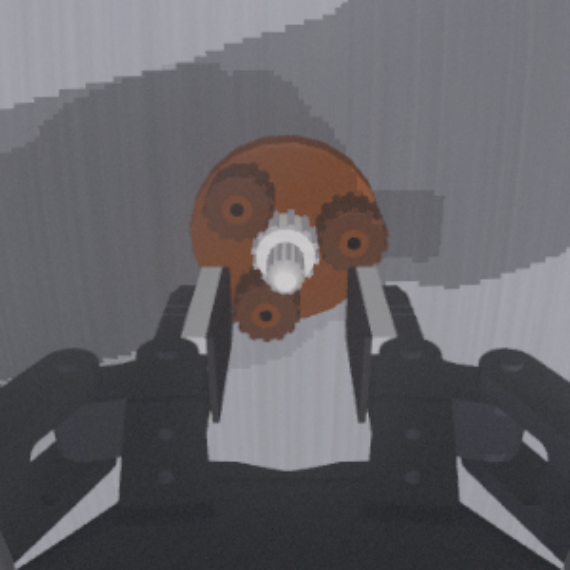

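Emit:
drive_tool:
  increments:
    - [[-0.1,-0.08,0,0,0,0],[0,0,1,0,0,0],[0,0,0.8,0,0,0],[0,0,0.75,0,0,0],[0,0,0,0,0,0],[0,0,0,0,0,0]]

```text
t: 6.8
tcp_pos: [0.6281, 0.1868, 0.2023]
tcp_rot: [0.707, 0.707, -0.001, -0.0]
wrist_force: [-0.2, 0.6, -0.3]
opening: 0.0296
finger_force: 0.0
```

Emit:
drive_tool:
  increments:
    - [[0,0,0,0,0,0],[0,0,0,0,0,0],[0,0,0,0,0,0],[0,0,0,0,0,0],[0,0,0,0,0,0],[0,0,0,0,0,0]]
  fingers: 0
  newtons: 40

```text
t: 7.4
tcp_pos: [0.6282, 0.1868, 0.2029]
tcp_rot: [0.707, 0.707, -0.0, 0.0]
wrist_force: [0.1, -0.0, -0.8]
opening: 0.0078
finger_force: 38.9
```

Emit:
drive_tool:
  increments:
    - [[0,0,-0.5,0,0,0],[0,0,-1,0,0,0],[0,0,-1.5,0,0,0],[0,0,-2,0,0,0],[0,0,-2,0,0,0],[0,0,-2,0,0,0],[0,0,-2,0,0,0],[0,0,0,0,0,0],[0,0,0,0,0,0]]

```text
t: 8.3
tcp_pos: [0.6284, 0.1869, 0.3135]
tcp_rot: [0.707, 0.707, 0.0, 0.0]
wrist_force: [-0.6, 0.4, -0.8]
opening: 0.0078
finger_force: 39.0
```

```bash
python3 - <<'E'
from h import *
p,d,K,M=shot("wrist");cv2.imwrite("pics/w5.png",p);np.savez("pics/w5.npz",d=d,K=K,M=M)
plan((.6275,-.176,.32))
a=cv2.resize(p[150:420,130:430],None,fx=1.9,fy=1.9)
q,_,_,_=shot("side");b=cv2.resize(q[60:330,40:240],None,fx=1.9,fy=1.9);
h=min(a.shape[0],b.shape[0]);im=np.hstack([a[:h],b[:h]]);im=cv2.resize(im,None,fx=.8,fy=.8);print(im.shape);cv2.imwrite("pics/w5c.png",im)
E
```

```text
t 8.35 tcp [0.6281 0.1868 0.3124] rot [-0.03  0.03  0.04] shift [-36.28  -0.06  -0.76]
(410, 760, 3)
```

View pics/w5c.png

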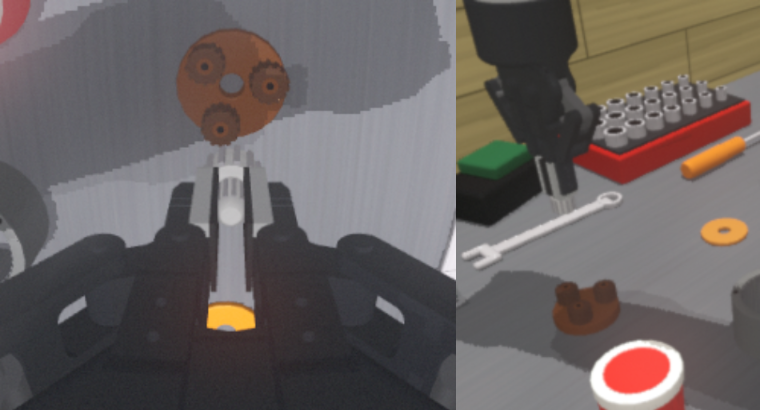

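Emit:
drive_tool:
  increments:
    - [[-3.6,0,-0.1,0,0,0],[-3.6,0,-0.1,0,0,0],[-3.6,0,-0.1,0,0,0],[-3.6,0,-0.1,0,0,0],[-3.6,0,-0.1,0,0,0],[-3.6,0,-0.1,0,0,0],[-3.6,0,-0.1,0,0,0],[-3.6,0,-0.1,0,0,0],[-3.6,0,0,0,0,0],[-3.6,0,0,0,0,0],[0,0,0,0,0,0],[0,0,0,0,0,0]]

```text
t: 9.6
tcp_pos: [0.6282, -0.1739, 0.3196]
tcp_rot: [0.708, 0.707, -0.001, -0.001]
wrist_force: [-0.2, -0.0, -1.7]
opening: 0.0081
finger_force: 39.0
```

```bash
python3 - <<'E'
from h import *
p,d,K,M=shot("wrist");cv2.imwrite("pics/w6.png",p);np.savez("pics/w6.npz",d=d,K=K,M=M)
s=read_state();c=s["tcp_pos"];plan((.6275,-.166,.32))
W=cloud("wrist",d,K,M)
o=planets("wrist",d,K,M,(.6265,-.166),.052)
for a in o:print(a[0],a[1],a[2],a[3])
if len(o)==3:print("seat",circ(np.array([a[0] for a in o])),circ(np.array([a[2] for a in o])))
w5=np.load("pics/w5.npz")
X=W.reshape(-1,3);X=X[d.ravel()>0]-c
X=X[(abs(X[:,0])<.012)&(abs(X[:,1])<.025)&(X[:,2]<-.12)&(X[:,2]>-.21)]
for lo in np.arange(-.205,-.15,.004):
    S=X[(X[:,2]>lo)&(X[:,2]<lo+.004)]
    if len(S)>5:print(lo.round(3),len(S),np.percentile(S[:,0],[3,50,97]).round(4),np.percentile(S[:,1],[3,50,97]).round(4))
E
```

```text
t 9.65 tcp [ 0.6283 -0.173   0.3199] rot [-0.11 -0.03  0.01] shift [ 0.7  -0.08 -0.01]
[ 0.63296529 -0.1848216 ] 0.01053375701937177 [ 0.63318872 -0.18495335] 11.601570129394531
[ 0.60478556 -0.1624785 ] 0.010473557622761212 [ 0.60450922 -0.16241853] 11.4192476272583
[ 0.63829228 -0.14924842] 0.010341328408166272 [ 0.63856055 -0.1492267 ] 11.293645858764648
seat (array([ 0.62534175, -0.16549456]), np.float64(0.02077626828307529)) (array([ 0.62528302, -0.16549748]), np.float64(0.0210007378325351))
-0.193 13 [-0.0101 -0.0003  0.0072] [0.003  0.0074 0.0098]
-0.189 107 [-0.0097  0.0002  0.0081] [0.0031 0.0075 0.01  ]
-0.185 98 [-0.0095 -0.0021  0.0059] [0.005  0.0081 0.0099]
-0.181 91 [-0.0088 -0.0013  0.0052] [0.0064 0.0082 0.01  ]
-0.177 209 [-0.0053 -0.0013  0.0021] [0.0033 0.0066 0.0096]
-0.173 101 [-0.0111 -0.0013  0.008 ] [0.0031 0.0049 0.0105]
-0.169 203 [-0.0111 -0.0009  0.0107] [0.0035 0.0097 0.0106]
-0.165 271 [-0.0111 -0.0004  0.011 ] [-0.0096  0.0063  0.0105]
-0.161 412 [-0.0101 -0.0013  0.011 ] [-0.003   0.0027  0.0105]
-0.157 153 [-0.0116  0.0038  0.0116] [0.0059 0.0103 0.0109]
-0.153 214 [-0.0112  0.0025  0.0114] [0.0015 0.0102 0.0109]
```

Emit:
drive_tool:
  increments:
    - [[0.66,-0.2,0,0,0,0],[0,0,2.5,0,0,0],[0,0,2.5,0,0,0],[0,0,1.5,0,0,0],[0,0,0,0,0,0],[0,0,0,0,0,0],[0,0,0,0,0,0]]

```text
t: 10.35
tcp_pos: [0.6269, -0.1659, 0.2575]
tcp_rot: [0.707, 0.708, 0.0, 0.001]
wrist_force: [0.2, -0.6, -0.3]
opening: 0.0075
finger_force: 39.1
```

```bash
python3 - <<'E'
from h import *
p,d,K,M=shot("wrist");cv2.imwrite("pics/w7.png",p);np.savez("pics/w7.npz",d=d,K=K,M=M)
s=read_state();c=s["tcp_pos"];plan((.6263,-.1664,.255))
W=cloud("wrist",d,K,M)
o=planets("wrist",d,K,M,(.6255,-.166),.052)
for a in o:print(a[0],a[1],a[2],a[3])
cv2.imwrite("pics/w7c.png",cv2.resize(p[150:350,160:400],None,fx=2.5,fy=2.5))
E
```

```text
t 10.4 tcp [ 0.627  -0.1661  0.2575] rot [0.12 0.05 0.08] shift [-0.03 -0.07  0.25]
[ 0.60493913 -0.16219498] 0.010723924436634748 [ 0.604716   -0.16221312] 11.860554695129395
[ 0.63824008 -0.14894403] 0.010583108047766422 [ 0.63790564 -0.14906119] 11.556459426879883
```

View pics/w7c.png

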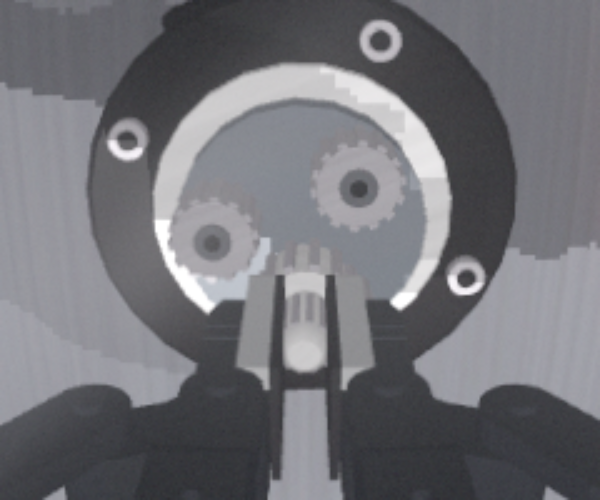

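Emit:
drive_tool:
  increments:
    - [[-0.02,-0.06,0,0,0,0],[0,0,0.8,0,0,0],[0,0,0.8,0,0,0],[0,0,0.4,0,0,0],[0,0,0.4,0,0,0],[0,0,0,0,0,0],[0,0,0,0,0,0]]

```text
t: 11.1
tcp_pos: [0.6259, -0.1668, 0.2319]
tcp_rot: [0.707, 0.707, -0.0, -0.0]
wrist_force: [-0.1, 0.7, -0.8]
opening: 0.0079
finger_force: 39.1
```

```bash
python3 -c "
from h import *
plan((.6263,-.1663,.2267));print(read_state()['wrist_force'],read_state()['moment'])"
```

```text
t 11.1 tcp [ 0.6259 -0.1668  0.2319] rot [-0.02  0.02  0.04] shift [0.05 0.04 0.52]
[-0.08163893  0.71017842 -0.82181584] [0.01442158 0.03535029 0.00280831]
```

Emit:
drive_tool:
  increments:
    - [[0.03,0.03,0.2,0,0,0],[0,0,0.1,0,0,0],[0,0,0.1,0,0,0],[0,0,0.05,0,0,0],[0,0,0,0,0,0],[0,0,0,0,0,0]]

```text
t: 11.7
tcp_pos: [0.6262, -0.1665, 0.2276]
tcp_rot: [0.707, 0.707, -0.0, 0.0]
wrist_force: [0.5, -0.5, -1.1]
opening: 0.0079
finger_force: 39.1
```

Emit:
drive_tool:
  increments:
    - [[0,0,0.05,0,0,0],[0,0,0.05,0,0,0],[0,0,0,0,0,0],[0,0,0,0,0,0]]

```text
t: 12.1
tcp_pos: [0.6262, -0.1665, 0.2268]
tcp_rot: [0.707, 0.707, -0.0, 0.0]
wrist_force: [-0.5, 0.3, 1.8]
opening: 0.0079
finger_force: 39.2
```

Emit:
drive_tool:
  increments:
    - [[0,0,0.05,0,0,0],[0,0,0.05,0,0,0],[0,0,0,0,0,0]]

```text
t: 12.4
tcp_pos: [0.6263, -0.1664, 0.2267]
tcp_rot: [0.707, 0.707, 0.0, 0.001]
wrist_force: [-0.3, 1.6, 6.2]
opening: 0.0077
finger_force: 39.7
```

Emit:
drive_tool:
  increments:
    - [[0,0,0,0,0,0],[0,0,0,0,0,0],[0,0,0,0,0,0],[0,0,-0.5,0,0,0],[0,0,-2,0,0,0],[0,0,-3,0,0,0],[-0.5,0,-3.5,0,0,0],[-0.5,0,-0.3,0,0,0],[0,0,0,0,0,0],[0,0,0,0,0,0]]
  fingers: 0.35

```text
t: 13.4
tcp_pos: [0.626, -0.1764, 0.3175]
tcp_rot: [0.707, 0.707, -0.0, -0.001]
wrist_force: [-0.5, 0.5, -0.4]
opening: 0.0298
finger_force: 0.0
```

```bash
python3 - <<'E'
from h import *
p,d,K,M=shot("wrist");cv2.imwrite("pics/w8.png",p);np.savez("pics/w8.npz",d=d,K=K,M=M)
plan((.6255,-.018,.32))
W=cloud("wrist",d,K,M)
near=(np.hypot(W[...,0]-.6255,W[...,1]+.166)<.035)&(d>0)
m=(near&(W[...,2]>.062)&(W[...,2]<.075)).astype(np.uint8)
print("spline top z",np.percentile(W[m>0][:,2],[50,98]))
for k in cv2.findContours(m,cv2.RETR_EXTERNAL,cv2.CHAIN_APPROX_NONE)[0]:
    if len(k)>5:print("spline",circ(ray("wrist",K,M,k[:,0],.0685)),W[m>0].mean(0))
E
```

```text
t 13.45 tcp [ 0.6259 -0.1763  0.3171] rot [-0.13 -0.02  0.03] shift [15.83 -0.04 -0.29]
spline top z [0.06745515 0.06942907]
spline (array([ 0.62559717, -0.16486927]), np.float64(0.005190438803120914)) [ 0.62558602 -0.1652804   0.06703337]
```

Emit:
drive_tool:
  increments:
    - [[3.2,0,0,0,0,0],[3.2,0,0,0,0,0],[3.2,0,0,0,0,0],[3.2,0,0,0,0,0],[3,0,0,0,0,0],[0,0,0,0,0,0],[0,0,0,0,0,0],[0,0,0,0,0,0]]
  fingers: 1

```text
t: 14.25
tcp_pos: [0.626, -0.019, 0.3177]
tcp_rot: [0.707, 0.707, -0.001, -0.0]
wrist_force: [-0.3, -0.1, -0.6]
opening: 0.0851
finger_force: 0.0
```

```bash
cat >> h.py <<'E'
def thrust(p,K,M,c,z,rad=.06):
    m=cv2.inRange(cv2.cvtColor(p,cv2.COLOR_BGR2HSV),(8,120,90),(28,255,255))
    v,u=np.mgrid[0:420,0:560];P=ray("wrist",K,M,np.c_[u.ravel(),v.ravel()],z).reshape(420,560,3)
    m[np.hypot(P[...,0]-c[0],P[...,1]-c[1])>rad]=0
    k=max(cv2.findContours(m,cv2.RETR_EXTERNAL,cv2.CHAIN_APPROX_NONE)[0],key=cv2.contourArea)
    return circ(ray("wrist",K,M,cv2.convexHull(k)[:,0],z))
E
python3 - <<'E'
from h import *
p,d,K,M=shot("wrist");cv2.imwrite("pics/w9.png",p)
print(thrust(p,K,M,(.6245,-.007),.006));plan((.6245,-.007,.16))
E
```

```text
(array([ 0.62389725, -0.00525793]), np.float64(0.027356091665438103))
t 14.3 tcp [ 0.626  -0.0193  0.3179] rot [-0.06  0.03 -0.02] shift [ 1.23 -0.15 15.79]
```

Emit:
drive_tool:
  increments:
    - [[0.66,-0.06,0,0,0,0],[0.66,-0.05,2,0,0,0],[0,0,4,0,0,0],[0,0,3.5,0,0,0],[0,0,2.3,0,0,0],[0,0,0.5,0,0,0],[0,0,0,0,0,0],[0,0,0,0,0,0]]
  fingers: 0.76

```text
t: 15.1
tcp_pos: [0.6257, -0.0055, 0.1971]
tcp_rot: [0.707, 0.707, 0.001, 0.001]
wrist_force: [0.1, 0.1, 0.3]
opening: 0.0645
finger_force: 0.0
```

```bash
cat >> h.py <<'E'
def pads(d,K,M):
    s=read_state();c=s["tcp_pos"];X=cloud("wrist",d,K,M).reshape(-1,3);X=X[d.ravel()>0]-c
    h=s["opening"]/2;X=X[(abs(abs(X[:,0])-h)<.012)&(abs(X[:,1])<.02)&(X[:,2]<-.13)&(X[:,2]>-.19)]
    for lo in np.arange(-.19,-.155,.002):
        S=X[(X[:,2]>lo)&(X[:,2]<lo+.002)];L=S[S[:,0]<0];Q=S[S[:,0]>0]
        if min(len(L),len(Q))>5:print(lo.round(4),len(L),len(Q),np.percentile(L[:,0],97).round(4),np.percentile(Q[:,0],3).round(4))
E
python3 - <<'E'
from h import *
p,d,K,M=shot("wrist");cv2.imwrite("pics/w10.png",p);pads(d,K,M);print(read_state()["opening"])
print(thrust(p,K,M,(.6245,-.007),.006));plan((.6249,-.0061,.17))
E
```

```text
-0.168 30 33 -0.0331 0.0313
-0.166 43 37 -0.033 0.0313
-0.164 64 69 -0.0331 0.0313
-0.162 78 77 -0.033 0.0314
-0.16 80 85 -0.033 0.0313
-0.158 81 89 -0.033 0.0314
-0.156 89 105 -0.033 0.0314
0.06508892709984643
(array([ 0.62386566, -0.00448438]), np.float64(0.027518297783120895))
t 15.15 tcp [ 0.6258 -0.0054  0.1974] rot [0.16 0.02 0.02] shift [-0.07 -0.09  2.74]
```

Emit:
drive_tool:
  increments:
    - [[0,-0.11,0,0,0,0],[0,0,1.2,0,0,0],[0,0,0.9,0,0,0],[0,0,0.3,0,0,0],[0,0,0,0,0,0],[0,0,0,0,0,0]]

```text
t: 15.75
tcp_pos: [0.6239, -0.0053, 0.1713]
tcp_rot: [0.707, 0.707, -0.0, -0.0]
wrist_force: [0.6, -0.2, -0.2]
opening: 0.0649
finger_force: 0.0
```

```bash
python3 -c "
from h import *
plan((.6247,-.0055,.171));print(read_state()['wrist_force'])"
```

```text
t 15.75 tcp [ 0.6239 -0.0053  0.1713] rot [-0.03  0.02  0.04] shift [-0.02  0.08  0.03]
[ 0.56107646 -0.17301844 -0.24119787]
```

Emit:
drive_tool:
  increments:
    - [[0,0.05,0,0,0,0],[0,0,0,0,0,0],[0,0,0,0,0,0],[0,0,0,0,0,0],[0,0,0,0,0,0]]
  fingers: 0.5
  newtons: 40

```text
t: 16.25
tcp_pos: [0.6245, -0.0053, 0.1724]
tcp_rot: [0.707, 0.707, 0.0, 0.0]
wrist_force: [-2.3, 0.0, 6.1]
opening: 0.0528
finger_force: 41.1
```

```bash
python3 - <<'E'
from h import *
plan((.6247,-.0055,.171));print(read_state()['wrist_force'],read_state()["opening"])
p,d,K,M=shot("wrist");cv2.imwrite("pics/w11.png",p);pads(d,K,M)
print(thrust(p,K,M,(.6245,-.007),.006))
cv2.imwrite("pics/w11c.png",cv2.resize(p[150:420,100:460],None,fx=1.8,fy=1.8))
E
```

```text
t 16.25 tcp [ 0.6245 -0.0053  0.1724] rot [0.04 0.02 0.04] shift [-0.02  0.02  0.14]
[-2.26512927  0.00774284  6.13202132] 0.05277806256973575
-0.176 22 26 -0.0253 0.0207
-0.174 712 816 -0.0226 0.0214
-0.172 44 54 -0.0202 0.0196
-0.17 81 76 -0.0149 0.0158
-0.168 1527 1286 -0.0147 0.0147
-0.166 155 115 -0.0148 0.0149
-0.164 63 72 -0.0271 0.0253
-0.162 70 78 -0.0271 0.0252
-0.16 84 85 -0.027 0.0253
-0.158 73 87 -0.027 0.0253
-0.156 93 83 -0.027 0.0253
(array([ 0.62346488, -0.0041866 ]), np.float64(0.027572401579675134))
```

View pics/w11c.png

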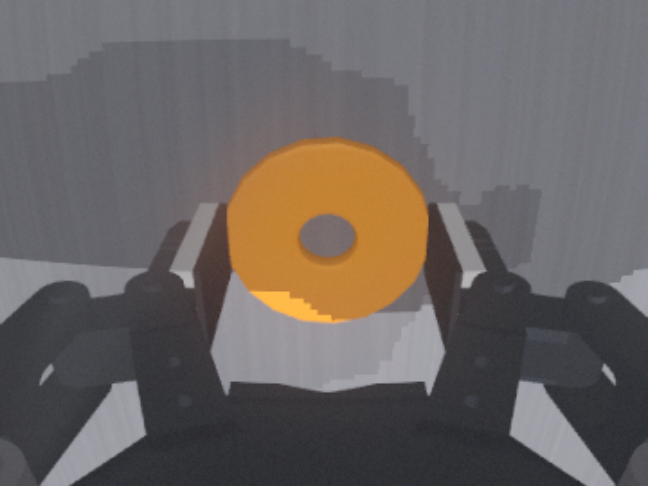

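Emit:
drive_tool:
  increments:
    - [[0,0,-1,0,0,0],[0,0,-2.5,0,0,0],[0,0,-4,0,0,0],[-2,0,-3.5,0,0,0],[-3.2,0.1,-1,0,0,0],[-3.2,0.1,0,0,0,0],[-3.2,0,0,0,0,0],[-3,0,0,0,0,0],[-1.5,0,0,0,0,0],[0,0,0,0,0,0],[0,0,0,0,0,0],[0,0,0,0,0,0]]

```text
t: 17.5
tcp_pos: [0.6266, -0.1652, 0.2916]
tcp_rot: [0.706, 0.708, -0.0, -0.0]
wrist_force: [-0.1, -0.5, -0.8]
opening: 0.0528
finger_force: 42.2
```

```bash
python3 - <<'E'
from h import *
plan((.6264,-.1665,.26));print(read_state()['wrist_force'],read_state()["opening"],read_state()["finger_force"])
p,d,K,M=shot("wrist");cv2.imwrite("pics/w12.png",p);c=read_state()["tcp_pos"]
print("ring rel",thrust(p,K,M,c,c[2]-.166)[0]-c[:2],thrust(p,K,M,c,c[2]-.166)[1])
W=cloud("wrist",d,K,M);near=(np.hypot(W[...,0]-.6255,W[...,1]+.166)<.035)&(d>0)
m=(near&(W[...,2]>.062)&(W[...,2]<.075)).astype(np.uint8);print(m.sum(),W[m>0].mean(0) if m.any() else '')
o=planets("wrist",d,K,M,(.6255,-.166),.052)
for a in o:print(a[0],a[1],a[2],a[3])
X=W[(abs(W[...,2]-(c[2]-.168))<.012)&(np.hypot(W[...,0]-c[0],W[...,1]-c[1])<.024)]
print("ring plane",np.linalg.lstsq(np.c_[X[:,:2]-c[:2],np.ones(len(X))],X[:,2]-c[2],rcond=None)[0])
E
```

```text
t 17.5 tcp [ 0.6266 -0.1652  0.2916] rot [-0.01 -0.    0.11] shift [-0.13 -0.02  3.16]
[-0.052098   -0.48861521 -0.80687922] 0.052801273255612645 42.17825883999467
ring rel [-0.00101312  0.00118284] 0.027250193675611798
0 
[ 0.60405168 -0.1607352 ] 0.009460123557626503 [ 0.60454968 -0.1620168 ] 11.409063339233398
[ 0.63401548 -0.15128127] 0.01223382583381091 [ 0.63195007 -0.15207164] 17.74003791809082
ring plane [-0.00099614  0.00293529 -0.16709865]
```

Emit:
drive_tool:
  increments:
    - [[-0.15,-0.02,0,0,0,0],[0,0,1.5,0,0,0],[0,0,1.5,0,0,0],[0,0,1,0,0,0],[0,0,0,0,0,0],[0,0,0,0,0,0]]

```text
t: 18.15
tcp_pos: [0.6264, -0.1675, 0.2517]
tcp_rot: [0.707, 0.707, -0.0, 0.0]
wrist_force: [-0.7, -0.2, -0.8]
opening: 0.0529
finger_force: 42.2
```

```bash
python3 -c "
from h import *
plan((.6264,-.1667,.2244));print(read_state()['wrist_force'])
p,d,K,M=shot('wrist');cv2.imwrite('pics/w13.png',cv2.resize(p[190:330,200:360],None,fx=3,fy=3))"
```

```text
t 18.15 tcp [ 0.6264 -0.1675  0.2517] rot [-0.01  0.02  0.06] shift [0.08 0.   2.73]
[-0.70254291 -0.24527424 -0.8482532 ]
```

View pics/w13.png

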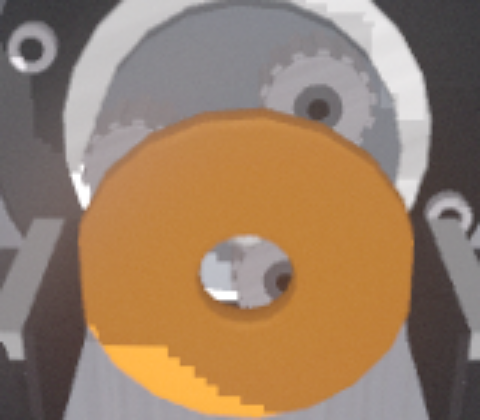

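Emit:
drive_tool:
  increments:
    - [[0.06,0,0,0,0,0],[0,0,0.5,0,0,0],[0,0,0.5,0,0,0],[0,0,0.3,0,0,0],[0,0,0.2,0,0,0],[0,0,0,0,0,0],[0,0,0,0,0,0]]

```text
t: 18.9
tcp_pos: [0.6263, -0.1672, 0.2365]
tcp_rot: [0.707, 0.707, -0.0, 0.0]
wrist_force: [-0.8, -0.5, -0.8]
opening: 0.0531
finger_force: 42.2
```

Emit:
drive_tool:
  increments:
    - [[0,0,0.3,0,0,0],[0,0,0.3,0,0,0],[0,0,0.3,0,0,0],[0,0,0,0,0,0],[0,0,0,0,0,0]]

```text
t: 19.4
tcp_pos: [0.6262, -0.1672, 0.2274]
tcp_rot: [0.707, 0.707, -0.0, -0.0]
wrist_force: [-0.4, 0.0, -0.9]
opening: 0.0525
finger_force: 42.2
```

Spline has entered the hole; now down to contact.

Emit:
drive_tool:
  increments:
    - [[0,0,0.1,0,0,0],[0,0,0.1,0,0,0],[0,0,0,0,0,0]]

```text
t: 19.7
tcp_pos: [0.6263, -0.1671, 0.2254]
tcp_rot: [0.707, 0.707, -0.0, 0.0]
wrist_force: [-0.4, -0.3, -1.0]
opening: 0.0527
finger_force: 42.2
```

Emit:
drive_tool:
  increments:
    - [[0,0,0.1,0,0,0],[0,0,0.05,0,0,0],[0,0,0,0,0,0]]

```text
t: 20.0
tcp_pos: [0.6263, -0.1672, 0.2245]
tcp_rot: [0.707, 0.707, -0.0, 0.0]
wrist_force: [-0.7, 1.1, 3.0]
opening: 0.0526
finger_force: 42.6
```

Emit:
drive_tool:
  increments:
    - [[0,0,0,0,0,0],[0,0,0,0,0,0],[0,0,0,0,0,0],[0,0,-0.5,0,0,0],[0,0,-2,0,0,0],[0,0,-3,0,0,0],[-0.5,0,-3,0,0,0],[-0.4,0,-0.8,0,0,0],[0,0,0,0,0,0],[0,0,0,0,0,0]]
  fingers: 0.8

```text
t: 21.0
tcp_pos: [0.6261, -0.1761, 0.316]
tcp_rot: [0.707, 0.707, -0.0, -0.0]
wrist_force: [-0.6, -0.6, -2.0]
opening: 0.0681
finger_force: 0.0
```

```bash
python3 - <<'E'
from h import *
p,d,K,M=shot("wrist");cv2.imwrite("pics/w14.png",p)
print("ring",thrust(p,K,M,(.6255,-.166),.058))
W=cloud("wrist",d,K,M);near=(np.hypot(W[...,0]-.6255,W[...,1]+.166)<.026)&(d>0)
m=(near&(W[...,2]>.062)&(W[...,2]<.075)).astype(np.uint8)
for k in cv2.findContours(m,cv2.RETR_EXTERNAL,cv2.CHAIN_APPROX_NONE)[0]:
    if len(k)>5:print("spline",circ(ray("wrist",K,M,k[:,0],.0685)),W[m>0].mean(0))
X=W[near&(abs(W[...,2]-.057)<.004)];c=np.array([.6255,-.166])
print("ring plane",np.linalg.lstsq(np.c_[X[:,:2]-c,np.ones(len(X))],X[:,2],rcond=None)[0])
plan((.448,-.080,.32))
E
```

```text
ring (array([ 0.6256279 , -0.16714253]), np.float64(0.027277684872215636))
spline (array([ 0.62559194, -0.16475889]), np.float64(0.005196611279320731)) [ 0.62561118 -0.16518324  0.06698869]
ring plane [-0.00017841 -0.00408821  0.0574414 ]
t 21.05 tcp [ 0.626  -0.176   0.3154] rot [-0.13 -0.02  0.03] shift [  9.6  -17.8   -0.46]
```

Emit:
drive_tool:
  increments:
    - [[1.6,-3,-0.1,0,0,0],[1.6,-3,-0.1,0,0,0],[1.6,-3,-0.1,0,0,0],[1.6,-3,-0.1,0,0,0],[1.6,-3,0,0,0,0],[1.6,-2.8,0,0,0,0],[0,0,0,0,0,0],[0,0,0,0,0,0],[0,0,0,0,0,0]]
  fingers: 1

```text
t: 21.95
tcp_pos: [0.4488, -0.0804, 0.3205]
tcp_rot: [0.707, 0.707, -0.0, -0.0]
wrist_force: [-0.4, 0.8, 0.6]
opening: 0.0854
finger_force: 0.0
```

```bash
python3 - <<'E'
from h import *
p,d,K,M=shot("wrist");cv2.imwrite("pics/w15.png",p)
o=planets("wrist",d,K,M,(.448,-.068),.028,rad=.04,tol=.005)
for a in o:print(a[0],a[1],a[2],a[3])
if len(o)==3:print("ctr",circ(np.array([a[0] for a in o])),circ(np.array([a[2] for a in o])))
W=cloud("wrist",d,K,M);near=(np.hypot(W[...,0]-.448,W[...,1]+.068)<.045)&(d>0)
m=(near&(W[...,2]>.007)&(W[...,2]<.016)).astype(np.uint8)
k=cv2.convexHull(max(cv2.findContours(m,cv2.RETR_EXTERNAL,cv2.CHAIN_APPROX_NONE)[0],key=cv2.contourArea))[:,0]
print("plate",circ(ray("wrist",K,M,k,.012)))
plan((.448,-.068,.19))
E
```

```text
[ 0.45751164 -0.08430502] 0.010282730075627331 [ 0.45762268 -0.08417648] 11.297840118408203
[ 0.43116192 -0.05958122] 0.010235170267413302 [ 0.43146875 -0.05967043] 11.17593765258789
[ 0.4659564  -0.04939025] 0.01009191600944528 [ 0.46588693 -0.04932858] 10.918188095092773
ctr (array([ 0.45145142, -0.0643606 ]), np.float64(0.020844807119062895)) (array([ 0.45163873, -0.06435348]), np.float64(0.020706493727858676))
plate (array([ 0.45159483, -0.06446278]), np.float64(0.03143572702562324))
t 22.0 tcp [ 0.449  -0.0805  0.3205] rot [-0.03  0.02  0.03] shift [ 1.25 -0.1  13.05]
```

View pics/w15.png

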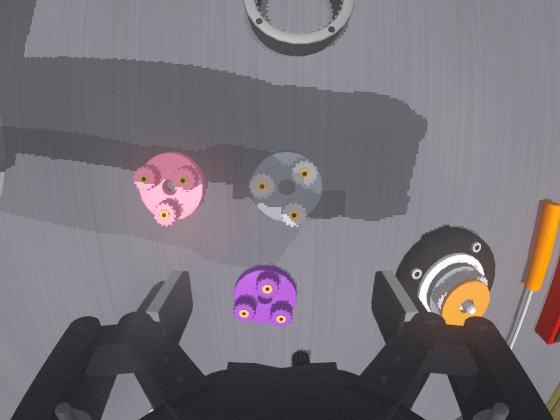

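Emit:
drive_tool:
  increments:
    - [[0.77,0.18,0,0,0,0],[0.76,0.17,2,0,0,0],[0,0,4,0,0,0],[0,0,3.5,0,0,0],[0,0,2,0,0,0],[0,0,0.5,0,0,0],[0,0,0,0,0,0],[0,0,0,0,0,0]]
  fingers: 0.9

```text
t: 22.8
tcp_pos: [0.4526, -0.065, 0.2021]
tcp_rot: [0.707, 0.707, 0.0, 0.001]
wrist_force: [0.2, -1.0, -0.5]
opening: 0.0768
finger_force: 0.0
```

```bash
python3 - <<'E'
from h import *
p,d,K,M=shot("wrist");cv2.imwrite("pics/w16.png",p);pads(d,K,M)
W=cloud("wrist",d,K,M);near=(np.hypot(W[...,0]-.4515,W[...,1]+.0645)<.04)&(d>0)
o=planets("wrist",d,K,M,(.4515,-.0645),.028,rad=.036,tol=.005)
if len(o)==3:print("ctr",circ(np.array([a[0] for a in o])),circ(np.array([a[2] for a in o])))
plan((.4525,-.0652,.1715))
E
```

```text
-0.19 10 9 -0.0269 0.0266
-0.166 9 7 -0.0392 0.0376
-0.164 35 34 -0.039 0.0373
-0.162 61 52 -0.039 0.0372
-0.16 76 82 -0.0391 0.0372
-0.158 84 93 -0.039 0.0373
-0.156 93 98 -0.0389 0.0373
ctr (array([ 0.45150869, -0.06346113]), np.float64(0.020626055843619047)) (array([ 0.45157331, -0.06316907]), np.float64(0.020739634278240066))
t 22.85 tcp [ 0.4526 -0.0651  0.2023] rot [0.12 0.04 0.04] shift [-0.01 -0.01  3.08]
```

Emit:
drive_tool:
  increments:
    - [[0.08,-0.01,0,0,0,0],[0,0,1.3,0,0,0],[0,0,1,0,0,0],[0,0,0.4,0,0,0],[0,0,0,0,0,0],[0,0,0,0,0,0]]

```text
t: 23.45
tcp_pos: [0.4517, -0.0642, 0.1743]
tcp_rot: [0.707, 0.707, -0.0, 0.0]
wrist_force: [0.3, 0.1, 0.1]
opening: 0.0767
finger_force: 0.0
```

Emit:
drive_tool:
  increments:
    - [[0,0,0,0,0,0],[0,0,0,0,0,0],[0,0,0,0,0,0],[0,0,0,0,0,0],[0,0,0,0,0,0]]
  fingers: 0.55
  newtons: 60

```text
t: 23.95
tcp_pos: [0.452, -0.0642, 0.1753]
tcp_rot: [0.707, 0.707, 0.0, 0.001]
wrist_force: [-2.7, 1.0, 6.9]
opening: 0.0606
finger_force: 63.8
```

```bash
python3 - <<'E'
from h import *
print(read_state()["opening"],read_state()["wrist_force"])
p,d,K,M=shot("wrist");cv2.imwrite("pics/w17.png",p);c=read_state()["tcp_pos"]
o=planets("wrist",d,K,M,(.4515,-.0635),.028,rad=.036,tol=.005)
if len(o)==3:print("ctr rel",circ(np.array([a[0] for a in o]))[0]-c[:2],circ(np.array([a[2] for a in o]))[0]-c[:2])
plan((.6264,-.1665,.32))
E
```

```text
0.0605528370591123 [-2.71474981  0.99575846  6.91686011]
t 24.0 tcp [ 0.452  -0.0642  0.1753] rot [0.09 0.03 0.04] shift [-10.23  17.44 -14.47]
```

Emit:
drive_tool:
  increments:
    - [[0,0,-0.5,0,0,0],[0,0,-1.5,0,0,0],[0,0,-3,0,0,0],[0,0,-4,0,0,0],[0,0,-3.5,0,0,0],[0,0,0,0,0,0],[0,0,0,0,0,0]]

```text
t: 24.7
tcp_pos: [0.4516, -0.0642, 0.2992]
tcp_rot: [0.707, 0.707, 0.0, 0.0]
wrist_force: [-0.0, -0.7, -4.3]
opening: 0.0599
finger_force: 66.4
```

```bash
cat >> h.py <<'E'
def carrier_rel(p,d,K,M):
    c=read_state()["tcp_pos"];zt=c[2]-.1753+.028
    o=planets("wrist",d,K,M,c[:2]+[-.001,.001],zt,rad=.034,tol=.005)
    for a in o:print((a[0]-c[:2]).round(4),a[1].round(4),(a[2]-c[:2]).round(4),round(a[3],1))
    W=cloud("wrist",d,K,M);X=W[(abs(W[...,2]-zt)<.005)&(np.hypot(W[...,0]-c[0],W[...,1]-c[1])<.030)]
    print("tilt",np.linalg.lstsq(np.c_[X[:,:2]-c[:2],np.ones(len(X))],X[:,2]-c[2],rcond=None)[0].round(4))
    if len(o)==3:print("rel",circ(np.array([a[0] for a in o]))[0]-c[:2],circ(np.array([a[2] for a in o]))[0]-c[:2])
E
python3 - <<'E'
from h import *
p,d,K,M=shot("wrist");cv2.imwrite("pics/w18.png",p);carrier_rel(p,d,K,M)
print(read_state()["opening"]);plan((.6264,-.1665,.30))
cv2.imwrite("pics/w18c.png",cv2.resize(p[150:420,100:460],None,fx=1.8,fy=1.8))
E
```

```text
[ 0.0056 -0.0191] 0.0114 [ 0.0053 -0.0191] 12.7
[0.0332 0.0002] 0.0091 [ 0.0297 -0.0005] 14.1
[-0.0224  0.0034] 0.0124 [-0.0233  0.0012] 17.3
[0.0137 0.0156] 0.0109 [0.0136 0.0157] 12.1
tilt [ 0.0006 -0.0059 -0.147 ]
0.059678209063442206
t 24.75 tcp [ 0.4512 -0.0641  0.298 ] rot [-0.09  0.01  0.04] shift [-10.24  17.52  -0.2 ]
```

View pics/w18c.png

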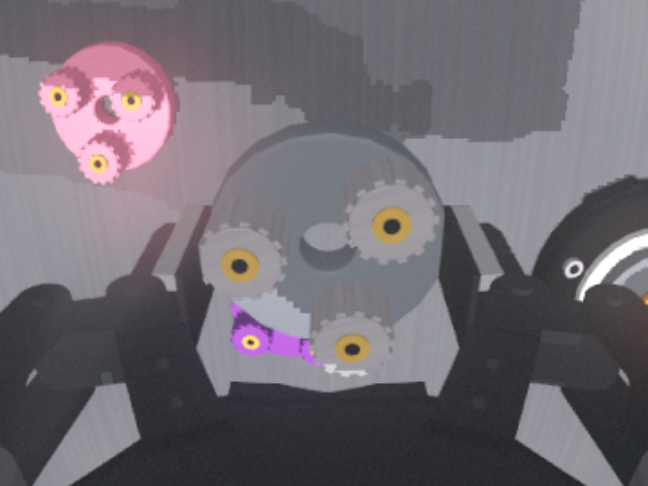

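Emit:
drive_tool:
  increments:
    - [[-1,1.75,0,0,0,0],[-1.7,3,0,0,0,0],[-1.7,3,0,0,0,0],[-1.7,3,0,0,0,0],[-1.7,3,0,0,0,0],[-1.36,2.25,0,0,0,0],[-1,1.5,0,0,0,0],[0,0,0,0,0,0],[0,0,0,0,0,0],[0,0,0,0,0,0]]

```text
t: 25.75
tcp_pos: [0.6258, -0.1652, 0.2978]
tcp_rot: [0.707, 0.707, -0.001, -0.001]
wrist_force: [-0.5, 0.2, -3.8]
opening: 0.0602
finger_force: 66.5
```

```bash
python3 - <<'E'
from h import *
p,d,K,M=shot("wrist");cv2.imwrite("pics/w19.png",p);carrier_rel(p,d,K,M)
plan((.6263,-.1657,.26))
E
```

```text
[ 0.0046 -0.0181] 0.0108 [ 0.0043 -0.0181] 11.9
[0.0348 0.0002] 0.0106 [ 0.0299 -0.0005] 14.7
[-0.0231  0.0037] 0.0121 [-0.0241  0.0014] 17.2
[0.0125 0.0163] 0.0105 [0.0127 0.0165] 11.5
tilt [ 0.0034 -0.0029 -0.1485]
t 25.8 tcp [ 0.6259 -0.1651  0.2983] rot [-0.11 -0.01  0.06] shift [-0.06  0.04  3.83]
```

Emit:
drive_tool:
  increments:
    - [[-0.05,0.04,1,0,0,0],[0,0,1.5,0,0,0],[0,0,1.2,0,0,0],[0,0,0,0,0,0],[0,0,0,0,0,0],[0,0,0,0,0,0]]

```text
t: 26.4
tcp_pos: [0.6273, -0.1661, 0.2627]
tcp_rot: [0.707, 0.707, 0.0, 0.001]
wrist_force: [0.2, -0.1, -3.3]
opening: 0.0601
finger_force: 66.5
```

```bash
python3 - <<'E'
from h import *
p,d,K,M=shot("wrist");cv2.imwrite("pics/w20.png",p);carrier_rel(p,d,K,M)
plan((.6263,-.1657,.2333))
E
```

```text
[ 0.005  -0.0184] 0.011 [ 0.005  -0.0184] 12.1
[0.0333 0.0005] 0.0091 [ 0.0293 -0.    ] 13.9
[-0.0229  0.0038] 0.0123 [-0.0235  0.0011] 17.3
[0.013  0.0162] 0.0106 [0.013  0.0162] 11.6
tilt [ 0.0032 -0.0044 -0.1482]
t 26.45 tcp [ 0.6273 -0.1662  0.2629] rot [0.07 0.04 0.04] shift [ 0.05 -0.1   2.96]
```

Emit:
drive_tool:
  increments:
    - [[0,-0.07,0,0,0,0],[0,0,0.6,0,0,0],[0,0,0.6,0,0,0],[0,0,0.4,0,0,0],[0,0,0.3,0,0,0],[0,0,0,0,0,0],[0,0,0,0,0,0]]

```text
t: 27.15
tcp_pos: [0.6264, -0.1662, 0.2429]
tcp_rot: [0.707, 0.707, -0.0, -0.0]
wrist_force: [-0.0, 0.6, -5.0]
opening: 0.0596
finger_force: 66.5
```

Emit:
drive_tool:
  increments:
    - [[0,0,0.2,0,0,0],[0,0,0.2,0,0,0],[0,0,0.1,0,0,0],[0,0,0,0,0,0],[0,0,0,0,0,0]]

```text
t: 27.65
tcp_pos: [0.6264, -0.1662, 0.238]
tcp_rot: [0.707, 0.707, -0.0, 0.0]
wrist_force: [0.1, 0.3, -4.3]
opening: 0.0599
finger_force: 66.6
```

Emit:
drive_tool:
  increments:
    - [[0,0,0.1,0,0,0],[0,0,0.1,0,0,0],[0,0,0,0,0,0]]

```text
t: 27.95
tcp_pos: [0.6263, -0.1661, 0.2359]
tcp_rot: [0.707, 0.707, -0.0, -0.0]
wrist_force: [1.0, 0.7, -2.9]
opening: 0.0598
finger_force: 66.6
```

Emit:
drive_tool:
  increments:
    - [[0,0,0.1,0,0,0],[0,0,0.05,0,0,0],[0,0,0,0,0,0]]

```text
t: 28.25
tcp_pos: [0.6264, -0.1662, 0.2344]
tcp_rot: [0.707, 0.707, -0.0, 0.0]
wrist_force: [-0.8, -0.5, -4.8]
opening: 0.0597
finger_force: 66.6
```

Emit:
drive_tool:
  increments:
    - [[0,0,0.05,0,0,0],[0,0,0.05,0,0,0],[0,0,0,0,0,0]]

```text
t: 28.55
tcp_pos: [0.6264, -0.1661, 0.2335]
tcp_rot: [0.707, 0.707, -0.0, 0.0]
wrist_force: [-0.3, -0.1, -4.2]
opening: 0.06
finger_force: 66.6
```

Emit:
drive_tool:
  increments:
    - [[0,0,0.05,0,0,0],[0,0,0.05,0,0,0],[0,0,0,0,0,0]]

```text
t: 28.85
tcp_pos: [0.6263, -0.1661, 0.2334]
tcp_rot: [0.707, 0.707, 0.0, 0.0]
wrist_force: [-2.8, 1.6, 2.4]
opening: 0.0599
finger_force: 67.5
```

Emit:
drive_tool:
  increments:
    - [[0,0,0.05,0,0,0],[0,0,0,0,0,0]]

```text
t: 29.05
tcp_pos: [0.6263, -0.1661, 0.2334]
tcp_rot: [0.707, 0.707, 0.0, 0.001]
wrist_force: [-4.6, 1.7, 6.7]
opening: 0.0595
finger_force: 67.9
```

Seated at the expected height; release and look.

Emit:
drive_tool:
  increments:
    - [[0,0,0,0,0,0],[0,0,0,0,0,0],[0,0,0,0,0,0],[0,0,-0.5,0,0,0],[0,0,-2,0,0,0],[0,0,-3,0,0,0],[-0.5,0,-3,0,0,0],[-0.5,0,-1.5,0,0,0],[0,0,0,0,0,0],[0,0,0,0,0,0],[0,0,0,0,0,0]]
  fingers: 0.95

```text
t: 30.15
tcp_pos: [0.6261, -0.1759, 0.3305]
tcp_rot: [0.707, 0.707, -0.001, -0.001]
wrist_force: [0.2, 0.2, -0.5]
opening: 0.0813
finger_force: 0.0
```

```bash
python3 - <<'E'
from h import *
p,d,K,M=shot("wrist");cv2.imwrite("pics/w21.png",p);c=(.6255,-.166)
o=planets("wrist",d,K,M,c,.086,rad=.04,tol=.005)
for a in o:print(a[0].round(4),a[1].round(4),a[2].round(4),round(a[3],1))
if len(o)==3:print("ctr",circ(np.array([a[0] for a in o])),circ(np.array([a[2] for a in o])))
W=cloud("wrist",d,K,M);X=W[(abs(W[...,2]-.086)<.005)&(np.hypot(W[...,0]-c[0],W[...,1]-c[1])<.036)]
print("top plane",np.linalg.lstsq(np.c_[X[:,:2]-c,np.ones(len(X))],X[:,2],rcond=None)[0].round(4))
m=((abs(W[...,2]-.070)<.005)&(np.hypot(W[...,0]-c[0],W[...,1]-c[1])<.04)).astype(np.uint8)
plan((.4695,-.280,.32))
E
```

```text
[ 0.6315 -0.1859] 0.0105 [ 0.6314 -0.1859] 11.7
[ 0.6051 -0.1614] 0.0104 [ 0.605  -0.1614] 11.3
[ 0.6397 -0.1508] 0.0103 [ 0.6395 -0.1508] 11.2
ctr (array([ 0.6254347 , -0.16598925]), np.float64(0.0208108468898464)) (array([ 0.62530168, -0.16597426]), np.float64(0.02079734471306459))
top plane [-0.0002 -0.0063  0.0854]
t 30.2 tcp [ 0.6261 -0.1759  0.3304] rot [-0.14 -0.02  0.05] shift [-10.41 -15.66   1.04]
```

Emit:
drive_tool:
  increments:
    - [[-1.7,-2.6,0.1,0,0,0],[-1.7,-2.6,0.1,0,0,0],[-1.7,-2.6,0.1,0,0,0],[-1.7,-2.6,0.1,0,0,0],[-1.7,-2.6,0.1,0,0,0],[-1.7,-2.5,0.1,0,0,0],[0,0,0,0,0,0],[0,0,0,0,0,0],[0,0,0,0,0,0]]
  fingers: 0.5

```text
t: 31.1
tcp_pos: [0.472, -0.2778, 0.3256]
tcp_rot: [0.707, 0.708, -0.0, -0.0]
wrist_force: [0.2, 0.2, 0.1]
opening: 0.043
finger_force: 0.0
```

```bash
cat >> h.py <<'E'
def pinion(d,K,M,c):
    W=cloud("wrist",d,K,M);near=(np.hypot(W[...,0]-c[0],W[...,1]-c[1])<.025)&(d>0)
    m=(near&(W[...,2]>.050)&(W[...,2]<.062)).astype(np.uint8)
    k=max(cv2.findContours(m,cv2.RETR_EXTERNAL,cv2.CHAIN_APPROX_NONE)[0],key=len)
    print("top",circ(ray("wrist",K,M,k[:,0],.0555)),W[m>0].mean(0))
    X=W[near]
    for lo in np.arange(.016,.056,.008):
        S=X[(X[:,2]>lo)&(X[:,2]<lo+.008)]
        if len(S)>5:print(lo.round(3),np.percentile(S[:,0],[3,97]).round(4),np.percentile(S[:,1],[3,97]).round(4))
E
python3 - <<'E'
from h import *
p,d,K,M=shot("wrist");cv2.imwrite("pics/w22.png",p)
pinion(d,K,M,(.47,-.27));plan((.4695,-.27,.25))
E
```

```text
top (array([ 0.468939  , -0.26405769]), np.float64(0.005833250887666691)) [ 0.4689325  -0.26408294  0.05525018]
0.016 [0.4607 0.4768] [-0.2686 -0.2566]
0.024 [0.4635 0.4745] [-0.2642 -0.2587]
0.032 [0.4639 0.4738] [-0.2621 -0.2587]
0.04 [0.464  0.4744] [-0.263  -0.2588]
0.048 [0.4636 0.4742] [-0.2696 -0.2591]
t 31.15 tcp [ 0.4722 -0.2777  0.3257] rot [-0.02 -0.    0.1 ] shift [ 0.77 -0.27  7.57]
```

Emit:
drive_tool:
  increments:
    - [[0.64,-0.12,0,0,0,0],[0.64,-0.11,1,0,0,0],[0,0,3,0,0,0],[0,0,3,0,0,0],[0,0,1.5,0,0,0],[0,0,0,0,0,0],[0,0,0,0,0,0],[0,0,0,0,0,0]]
  fingers: 0.4

```text
t: 31.95
tcp_pos: [0.4697, -0.2654, 0.2422]
tcp_rot: [0.707, 0.708, 0.0, 0.001]
wrist_force: [0.4, 0.1, -0.1]
opening: 0.0339
finger_force: 0.0
```

```bash
python3 - <<'E'
from h import *
p,d,K,M=shot("wrist");cv2.imwrite("pics/w23.png",p)
pinion(d,K,M,(.469,-.264));pads(d,K,M);plan((.4699,-.2649,.194))
E
```

```text
top (array([ 0.46892623, -0.26345631]), np.float64(0.006357226875625699)) [ 0.46892687 -0.26359632  0.05507967]
0.016 [0.4609 0.4769] [-0.2688 -0.256 ]
0.024 [0.4636 0.4746] [-0.2638 -0.2587]
0.032 [0.4638 0.4743] [-0.2629 -0.2586]
0.04 [0.4633 0.4745] [-0.2643 -0.2587]
0.048 [0.4638 0.4743] [-0.2698 -0.2587]
-0.174 9 9 -0.0176 0.0164
-0.172 19 17 -0.0176 0.016
-0.17 34 34 -0.0177 0.0161
-0.168 48 45 -0.0177 0.016
-0.166 70 66 -0.0176 0.0161
-0.164 55 67 -0.0177 0.016
-0.162 64 71 -0.0177 0.016
-0.16 75 78 -0.0178 0.016
-0.158 80 82 -0.0178 0.016
-0.156 65 72 -0.0178 0.0161
t 32.0 tcp [ 0.4697 -0.2655  0.2423] rot [0.1  0.08 0.05] shift [0.06 0.02 4.83]
```

Emit:
drive_tool:
  increments:
    - [[0.1,0,0,0,0,0],[0,0,2,0,0,0],[0,0,1.5,0,0,0],[0,0,1,0,0,0],[0,0,0.1,0,0,0],[0,0,0,0,0,0],[0,0,0,0,0,0]]

```text
t: 32.7
tcp_pos: [0.4695, -0.2647, 0.1959]
tcp_rot: [0.707, 0.707, 0.0, 0.001]
wrist_force: [0.4, -0.8, 0.0]
opening: 0.034
finger_force: 0.0
```

Emit:
drive_tool:
  increments:
    - [[0,0,0,0,0,0],[0,0,0,0,0,0],[0,0,0,0,0,0],[0,0,0,0,0,0],[0,0,0,0,0,0]]
  fingers: 0
  newtons: 40

```text
t: 33.2
tcp_pos: [0.4694, -0.2646, 0.1958]
tcp_rot: [0.707, 0.707, -0.0, 0.001]
wrist_force: [-0.3, 0.3, 5.5]
opening: 0.0108
finger_force: 39.0
```

Emit:
drive_tool:
  increments:
    - [[0,0,-1,0,0,0],[0,0,-2,0,0,0],[0,0,-3,0,0,0],[0,0,-4,0,0,0],[0,0,-4,0,0,0],[0,0,-1,0,0,0],[0,0,0,0,0,0],[0,0,0,0,0,0]]

```text
t: 34.0
tcp_pos: [0.4689, -0.2643, 0.3439]
tcp_rot: [0.707, 0.707, -0.0, -0.001]
wrist_force: [-0.7, 0.0, -2.0]
opening: 0.0107
finger_force: 39.0
```

```bash
cat >> h.py <<'E'
def held(d,K,M):
    c=read_state()["tcp_pos"];W=cloud("wrist",d,K,M);X=W[d>0]-c
    X=X[(abs(X[:,0])<.016)&(abs(X[:,1])<.025)&(X[:,2]<-.13)&(X[:,2]>-.21)]
    for lo in np.arange(-.205,-.165,.004):
        S=X[(X[:,2]>lo)&(X[:,2]<lo+.004)]
        if len(S)>5:print(lo.round(3),len(S),np.percentile(S[:,0],[3,50,97]).round(4),np.percentile(S[:,1],[3,50,97]).round(4))
E
python3 - <<'E'
from h import *
p,d,K,M=shot("wrist");cv2.imwrite("pics/w24.png",p);held(d,K,M);plan((.6263,-.1668,.33))
E
```

```text
-0.197 19 [-0.0094 -0.002   0.0063] [0.005  0.008  0.0102]
-0.193 96 [-0.0103 -0.0004  0.0082] [0.004  0.0086 0.0106]
-0.189 109 [-0.01   -0.0015  0.0073] [0.0048 0.0085 0.0105]
-0.185 123 [-0.0097 -0.001   0.0073] [0.0052 0.0085 0.0106]
-0.181 252 [-0.0066 -0.0015  0.0041] [0.0031 0.0065 0.0097]
-0.177 79 [-0.0064 -0.001   0.0035] [0.0029 0.0051 0.0059]
-0.173 104 [-0.0103 -0.001   0.0084] [0.0032 0.0055 0.0108]
-0.169 239 [-0.0131 -0.001   0.0149] [0.0032 0.0069 0.0113]
t 34.05 tcp [ 0.4688 -0.2642  0.3433] rot [-0.15 -0.06  0.04] shift [ 9.74 15.75  1.33]
```

Emit:
drive_tool:
  increments:
    - [[1,1.5,0,0,0,0],[1.7,2.8,0.2,0,0,0],[1.7,2.8,0.2,0,0,0],[1.7,2.8,0.2,0,0,0],[1.7,2.8,0.2,0,0,0],[1.3,2,0.2,0,0,0],[0.6,1.06,0,0,0,0],[0,0,0,0,0,0],[0,0,0,0,0,0],[0,0,0,0,0,0]]

```text
t: 35.05
tcp_pos: [0.6259, -0.1679, 0.3351]
tcp_rot: [0.707, 0.707, -0.0, -0.0]
wrist_force: [0.3, -0.3, -0.5]
opening: 0.0108
finger_force: 39.1
```

```bash
python3 - <<'E'
from h import *
p,d,K,M=shot("wrist");cv2.imwrite("pics/w25.png",p);plan((.6264,-.1674,.293))
for a in planets("wrist",d,K,M,(.6255,-.166),.086,rad=.04,tol=.005):print(a[0].round(4),a[1].round(4))
E
```

```text
t 35.1 tcp [ 0.6259 -0.168   0.3354] rot [-0.    0.03 -0.03] shift [0.06 0.05 4.24]
[ 0.6329 -0.184 ] 0.0083
[ 0.6052 -0.1613] 0.0104
[ 0.6396 -0.1508] 0.0103
```

Consistent. Descend to just above the planets and look.

Emit:
drive_tool:
  increments:
    - [[0.04,0.05,1,0,0,0],[0,0,1.5,0,0,0],[0,0,1.3,0,0,0],[0,0,0,0,0,0],[0,0,0,0,0,0],[0,0,0,0,0,0]]

```text
t: 35.7
tcp_pos: [0.6273, -0.1671, 0.2977]
tcp_rot: [0.707, 0.707, 0.0, 0.0]
wrist_force: [0.3, -0.3, -1.0]
opening: 0.0106
finger_force: 39.1
```

```bash
python3 - <<'E'
from h import *
p,d,K,M=shot("wrist");cv2.imwrite("pics/w26.png",p);plan((.6264,-.1674,.2658));held(d,K,M)
for a in planets("wrist",d,K,M,(.6255,-.166),.086,rad=.04,tol=.005):print(a[0].round(4),a[1].round(4))
cv2.imwrite("pics/w26c.png",cv2.resize(p[150:350,160:400],None,fx=2.5,fy=2.5))
E
```

```text
t 35.75 tcp [ 0.6274 -0.167   0.2979] rot [0.07 0.04 0.04] shift [-0.04 -0.1   3.21]
-0.197 38 [-0.0094 -0.001   0.0067] [0.0049 0.0085 0.0102]
-0.193 101 [-0.0099 -0.0013  0.0079] [0.0043 0.0083 0.0104]
-0.189 114 [-0.01   -0.001   0.0076] [0.0046 0.0084 0.0105]
-0.185 147 [-0.008  -0.0008  0.0069] [0.0044 0.0079 0.0103]
-0.181 213 [-0.0064 -0.0013  0.0042] [0.003  0.0062 0.0095]
-0.177 82 [-0.006  -0.0013  0.0041] [0.0027 0.0048 0.0059]
-0.173 136 [-0.0116 -0.0008  0.0094] [0.0028 0.0054 0.011 ]
-0.169 225 [-0.0145  0.0001  0.0149] [0.003  0.0072 0.0112]
[ 0.6054 -0.1611] 0.0105
[ 0.6396 -0.1506] 0.0104
```

View pics/w26c.png

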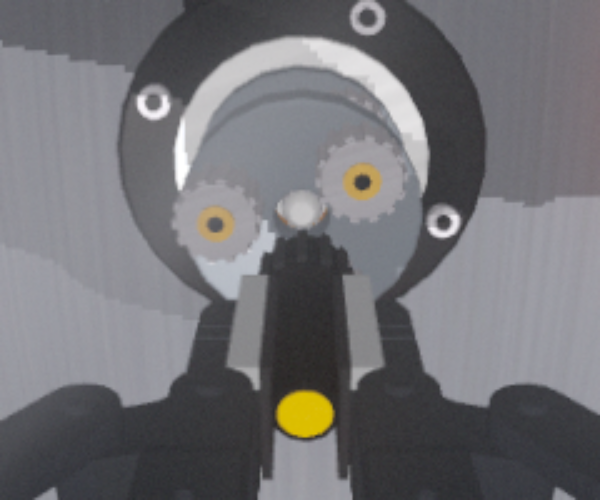

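Emit:
drive_tool:
  increments:
    - [[-0.01,-0.07,0,0,0,0],[0,0,0.6,0,0,0],[0,0,0.4,0,0,0],[0,0,0.3,0,0,0],[0,0,0.3,0,0,0],[0,0,0,0,0,0],[0,0,0,0,0,0]]

```text
t: 36.45
tcp_pos: [0.6265, -0.167, 0.2809]
tcp_rot: [0.707, 0.707, -0.0, 0.0]
wrist_force: [-0.6, -0.2, -0.4]
opening: 0.011
finger_force: 39.1
```

Emit:
drive_tool:
  increments:
    - [[0,0,0.2,0,0,0],[0,0,0.2,0,0,0],[0,0,0.1,0,0,0],[0,0,0,0,0,0],[0,0,0,0,0,0]]

```text
t: 36.95
tcp_pos: [0.6265, -0.167, 0.276]
tcp_rot: [0.707, 0.707, -0.0, 0.0]
wrist_force: [0.4, -0.1, -0.8]
opening: 0.0107
finger_force: 39.1
```

Emit:
drive_tool:
  increments:
    - [[0,0,0.2,0,0,0],[0,0,0.2,0,0,0],[0,0,0.2,0,0,0],[0,0,0.2,0,0,0],[0,0,0,0,0,0],[0,0,0,0,0,0]]

```text
t: 37.55
tcp_pos: [0.6265, -0.1671, 0.2679]
tcp_rot: [0.707, 0.707, -0.0, 0.0]
wrist_force: [0.1, -0.4, -1.1]
opening: 0.0108
finger_force: 39.1
```

Emit:
drive_tool:
  increments:
    - [[0,0,0.1,0,0,0],[0,0,0.05,0,0,0],[0,0,0,0,0,0]]

```text
t: 37.85
tcp_pos: [0.6265, -0.1671, 0.2665]
tcp_rot: [0.707, 0.707, -0.0, 0.0]
wrist_force: [-0.5, 0.1, -1.7]
opening: 0.0108
finger_force: 39.1
```

Emit:
drive_tool:
  increments:
    - [[0,0,0.05,0,0,0],[0,0,0.05,0,0,0],[0,0,0,0,0,0]]

```text
t: 38.15
tcp_pos: [0.6265, -0.167, 0.2658]
tcp_rot: [0.707, 0.707, -0.0, 0.0]
wrist_force: [-0.4, -0.5, 0.3]
opening: 0.0107
finger_force: 39.2
```

Emit:
drive_tool:
  increments:
    - [[0,0,0.05,0,0,0],[0,0,0.05,0,0,0],[0,0,0,0,0,0]]

```text
t: 38.45
tcp_pos: [0.6265, -0.167, 0.2658]
tcp_rot: [0.707, 0.707, 0.0, 0.001]
wrist_force: [-1.9, 1.4, 5.8]
opening: 0.0112
finger_force: 39.9
```

Emit:
drive_tool:
  increments:
    - [[0,0,0,0,0,0],[0,0,0,0,0,0],[0,0,0,0,0,0],[0,0,-0.5,0,0,0],[0,0,-2,0,0,0],[0,0,-3,0,0,0],[0,0,-3,0,0,0],[-0.5,0,-1,0,0,0],[-0.5,0,0,0,0,0],[0,0,0,0,0,0],[0,0,0,0,0,0]]
  fingers: 0.35

```text
t: 39.55
tcp_pos: [0.6263, -0.1772, 0.3576]
tcp_rot: [0.707, 0.707, -0.001, -0.001]
wrist_force: [-0.1, 0.4, -0.8]
opening: 0.0297
finger_force: 0.0
```

```bash
python3 - <<'E'
from h import *
p,d,K,M=shot("wrist");cv2.imwrite("pics/w27.png",p);c=(.6256,-.166)
W=cloud("wrist",d,K,M);near=(np.hypot(W[...,0]-c[0],W[...,1]-c[1])<.036)&(d>0)
X=W[near&(W[...,2]>.115)&(W[...,2]<.14)];print("pinion top",len(X),np.percentile(X[:,2],[5,50,95]),X.mean(0))
X=W[near&(abs(W[...,2]-.086)<.005)];print("planet plane",np.linalg.lstsq(np.c_[X[:,:2]-c,np.ones(len(X))],X[:,2],rcond=None)[0].round(4))
for a in planets("wrist",d,K,M,c,.086,rad=.04,tol=.004):print(a[0].round(4),a[1].round(4))
q,_,_,_=shot("side");t,_,_,_=shot("top")
b=cv2.resize(q[100:250,80:400],None,fx=1.5,fy=1.5);a=cv2.resize(p[130:360,150:420],(270,225));t=cv2.resize(t[120:310,130:440],(480,294))
im=np.zeros((225+294,750,3),np.uint8);im[:225,:480]=b;im[:225,480:]=a;im[225:,:480]=t;cv2.imwrite("pics/fin.png",im)
print(read_state()["t"],read_state()["opening"])
E
```

```text
pinion top 308 [0.11800723 0.12540456 0.12677177] [ 0.62567801 -0.1658667   0.12441187]
planet plane [ 0.002  -0.0064  0.0854]
[ 0.6321 -0.1868] 0.0094
[ 0.622  -0.1537] 0.0193
39.7 0.029584429353876115
```

View pics/fin.png

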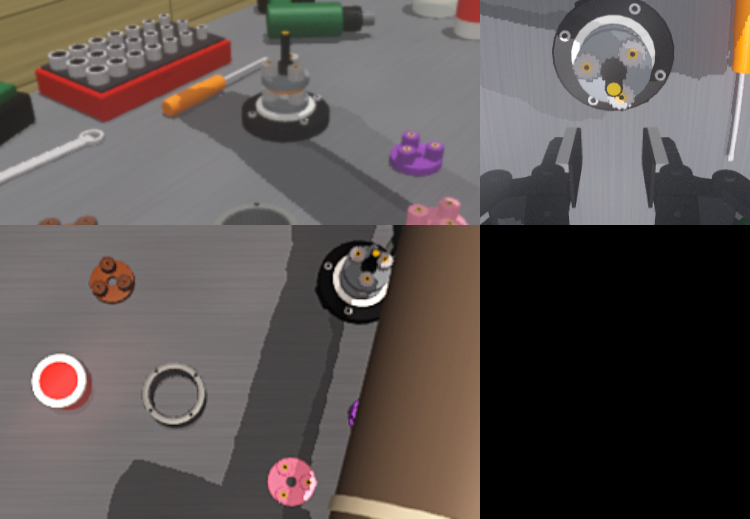

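The full stack is standing upright on the bracket, with the pinion top at about 126 mm. The worn carrier, ring gear and tub are still where they started, and the gripper is clear of everything.

```bash
python3 -c "
from cell import order
print(order.finish_job())"
```

```text
the job is handed in; nothing more can be done
None
```

The gear is rebuilt on the bracket in the order asked: sun gear, thrust ring, new carrier, pinion. All parts were seated at their expected heights and released, and the job was handed in at about 40 s.

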